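Set up a figure stand on the modelling turntable

ROBOT

A 6-joint arm with a two-finger parallel gripper is mounted at the origin on the work surface. World frame = base frame: x ahead of the robot, y to its left, z up, the work surface at z = 0. Lengths are in mm, angles in degrees, forces in N, time in s.
With the tool pointing down it reaches from about 350 to 850 mm from the base axis. Payload 8.1 kg.
Tool frame: the origin (TCP) lies at the very end of the fingers, on their centre line; the grasp point (between the pads) lies 19 mm behind it (pinch_z is the z of the grasp point in the tool frame, in mm); z points along the fingers, y is the direction in which the jaws open and shut (so a half turn about z gives the same grasp; the last joint's range is limited). The gripper opens to 85 mm and grips with 20 to 120 N. Pads are 22 mm wide; open, the fingers measure 114 mm over their backs; the gripper's body (76 mm by 85 mm) begins 54 mm behind the grasp point. The pads swing forward as they close: fully open they stand 13 mm farther back than shut.
Start: joints at [-76.57, 7.471, 85.268, -0, 87.261, -4.893], TCP at [188.646, -569.577, 206.292] pointing down, gripper open.
Joint ranges: [-169.43, 169.43], [-51.17, 129.36], [1.28, 143.12], [-76.62, 256.62], [0, 156.53], [-152.29, 152.29]. Speed limits (degrees/s): [136.94, 136.94, 159.86, 180, 180, 180].

INTERFACE

Orientations are given as [roll, pitch, yaw] about the fixed x, y, z axes, in that order (R = Rz(yaw) Ry(pitch) Rx(roll)).
In Python, from bench import * gives the robot as it stands.
- The arm moves only by the shell command python3 -m creep 'ROWS' [FORCE]. ROWS is a JSON object of lists of equal length, an entry for each row: "translation": the shift along the tool's x, y, z in mm, a list of three; "rotation": the turn, a rotation vector about the tool's x, y, z in rad, a list of three; "claw": the finger opening in mm, from 0 to 85.4. In form: {"translation": [[dx, dy, dz], ...], "rotation": [[ax, ay, az], ...], "claw": [claw, ...]}. A call has 1 to 10 rows; each row shifts and turns the commanded pose from where the row before left it, along the tool's axes as they then stand; what a row does not reach is not made up. A row lasts 1/10 s, in which the tool goes at most 50 mm and 8.59 degrees, less where a joint would pass 70% of its speed; a pose out of reach is approached as far as the arm can. A call is refused whole if a number of a shift passes 50 or a number of a turn 0.15, either way. A call with a gripper value outside its range is refused whole. The fingers move at their own pace and stop on an object; FORCE is the grip in N (left out, the last holds). Time passes only in rows, so rows that do not move let the fingers close. It gives the time, the measured TCP pose, the force and the opening at its end, in the units of the state.
- sense(): the state, without advancing time (a new reading comes with each control period).
- snapshot(name): name is "scene" or "top" or "wrist"; returns a dict with "frame" (420x560x3 uint8, red, green, blue), "intrinsics" (3x3 intrinsics, pixels), "extrinsics" (4x4, takes a point from camera to world coordinates). Camera axes: x right, y up, looking along -z (the intrinsics and any distortion apply to the point x, -y, -z); pixel columns grow to the right and rows downward; lengths in mm; the calibration is good to about 2 mm. A picture is of the moment at which its call begins. There is no depth.
- hand_in(): hands the job in, once; it reports no verdict.
The state is a dict: "time": time; "joint_pos": joint angles; "qd": joint speeds; "joint_efforts": joint torques, N m; "tool_pos": TCP position; "tcp_rot": TCP orientation; "ft_force": force on the tool from outside, world axes, zero at the start; "wrist_torque": the same for the moment, N m; "finger_gap": finger opening in mm.
Only numpy, scipy, OpenCV 4.12 (cv2) and the standard library are available. Lean on these libraries where they do the work, as an engineer would, in place of code of your own. Each camera call takes 0.05 s, during which the arm holds its last target.

TASK

Lower the plywood base board over the turntable's two brass pins until it lies fully flush on the turntable, and let go of it. Then slip the yellow skirt form down over the board's post until it stands upright on the board. Set both down gently rather than dropping them, and leave the other things on the table where they are.

Things in the scene. Friction and masses are not known exactly. Their poses are not given: they have to be found in the camera images.
- turntable: Grey modelling turntable, fixed, brake on (does not turn). Flat round slate-blue head, 190 mm diameter, top 45 mm above the table. Two upright brass pins stand on the head on its x axis, 58 mm either side of the centre: 10 mm diameter, 16 mm high, the last 6 mm tapering to 4 mm. Origin: centre of the foot's underside, on the table; z up. Its place and yaw vary.
- turntable_top (a point): Centre of the flat top face of the turntable's head, midway between the pins, 45 mm above the table; x along the line of pins.
- pin_a (a point): Top of the pin on the turntable's +x side (61 mm above the table).
- pin_b (a point): Top of the pin on the turntable's -x side (61 mm above the table).
- board: Plywood board lying flat, 150 (its x) x 110 (its y) x 12 mm, with two 13 mm round through holes on its x axis, 58 mm either side of the centre. A fixed square wooden post, 16 x 16 mm, sides parallel to the board's, rises at its centre to 102 mm above the underside: take the board by it. About 0.28 kg. Origin: centre of the underside; z up. Fits the pins either way round.
- hole_a (a point): Centre of the mouth of the hole on the board's +x side, on its upper face.
- hole_b (a point): Centre of the mouth of the hole on the board's -x side, on its upper face.
- post_top (a point): Centre of the top end of the board's post, 102 mm above the board's underside.
- skirt: Pale yellow rigid hollow skirt form, standing upright, open at top and bottom, 80 mm high, wall 5 mm; outside diameter 84 mm over the lowest 12 mm, then a cone to 42 mm at 50 mm up, 42 mm from there to the top (a straight neck to grip); bore at the neck 32 mm. About 0.12 kg. Origin: centre of the hem's underside; z up. On the board, the post stands 10 mm out of its neck.
- tape: Bystander: roll of masking tape. Origin at the middle of its underside. Leave it alone.
- scissors: Bystander: orange-handled scissors. Origin at the middle of its underside. Leave it alone.
- clay: Bystander: block of grey clay. Origin at the middle of its underside. Leave it alone.
- foil_roll: Bystander: foil roll. Origin at the middle of its underside. Leave it alone.
- water_cup: Bystander: blue cup. Origin at the middle of its underside. Leave it alone.
- glue_jar: Bystander: white jar with red cap. Origin at the middle of its underside. Leave it alone.
- rib_tool: Bystander: wooden modelling tool. Origin at the middle of its underside. Leave it alone.
There are look-alikes about, which are no part of the job. There is more than one size of the skirt; the one meant has the size given above.

How it is judged (in metres and radians):
On the way, in this order (a step that is already met when the one before it is completed fails the run):
1. the board lies flush over both pins and is let go (z of board in the frame of turntable_top between -0.003 and 0.0025 m and horizontal distance between board and turntable_top below 0.004 m and angle between the x axis of board and the x axis of turntable, either way round below 0.07 rad and angle between board's own z axis and vertical below 0.025 rad and contact force between the fingers and board below 0.05 N), for 0.2 s.
2. the skirt form stands upright on the board, around the post, and is let go (z of board in the frame of turntable_top between -0.003 and 0.0025 m and horizontal distance between board and turntable_top below 0.004 m and angle between the x axis of board and the x axis of turntable, either way round below 0.07 rad and angle between board's own z axis and vertical below 0.025 rad and z of skirt in the frame of board between 0.009 and 0.015 m and horizontal distance between skirt and board below 0.01 m and angle between skirt's own z axis and vertical below 0.05 rad and contact force between the fingers and skirt below 0.05 N), for 0.2 s.
At the end, for the whole second after the job is handed in: The board lies over both pins (underside within 2.5 mm of the head, centre within 4 mm, long axis within 4 deg of the pins, tilt under 1.4 deg); the skirt stands on the board around the post (hem within 3 mm of it, centre within 10 mm, tilt under 2.8 deg); both released and at rest (all of step 2 and linear speed of each of board, skirt below 0.02 m/s and contact force between the fingers and board below 0.05 N); the robot touches nothing.
It fails at once if the board is dropped onto the turntable (moving faster than 0.5 m/s close above it) (horizontal distance between board and turntable_top below 0.03 m and z of board in the frame of turntable_top below 0.03 m and linear speed of board above 0.5 m/s).
It fails at once if the skirt form is dropped over the post (moving faster than 0.5 m/s around it) (horizontal distance between skirt and board below 0.03 m and z of skirt in the frame of board below 0.09 m and linear speed of skirt above 0.5 m/s).
It fails at once if a bystander is moved by more than 30 mm (distance of any of tape, scissors, clay, foil_roll, water_cup, glue_jar, rib_tool from where it was at the start of the episode above 0.03 m).
It also fails if it takes over 72 s, if anything falls off the work surface, if the arm or the gripper's body presses on something with over 40 N, if the wrist force passes 120 N, or if a joint passes its speed limit or range.

## Working session

There is one attempt and no reset: what is moved stays moved. The work goes in short steps, Python scripts to look and compute and a shell command to move; the robot and the scene stay as the last step left them, time stands still between calls to the robot, and variables do not carry over. Pictures are saved under pics/ and viewed, and the job is handed in when it is done.

```bash
ls; mkdir -p pics
python3 - <<'E'
from bench import *
import cv2
s=sense();print(s)
for n in ["scene","top","wrist"]:
    d=snapshot(n);cv2.imwrite(f"pics/{n}0.png",d["frame"][:,:,::-1]);print(n,d["intrinsics"],d["extrinsics"], [k for k in d])
    import numpy as np; np.savez(f"pics/{n}0.npz",**d)
E
```

```text
pics
{'time': 0.0, 'joint_pos': array([-7.65688206e+01,  7.51505271e+00,  8.53281054e+01, -5.59170442e-04,
        8.72632864e+01, -4.89590683e+00]), 'qd': array([-0.02918259, -0.13891772, -0.02081735, -0.03440264, -0.07540016,
       -0.08057233]), 'joint_efforts': array([-8.44637316e-05, -5.69394743e+01, -5.00551522e+01, -6.76815557e-05,
        1.47216115e-02,  7.25774657e-05]), 'tool_pos': array([ 188.51483228, -568.98678924,  205.25632059]), 'tcp_rot': array([-1.79893896e+02, -8.52814328e-03,  1.83271056e+01]), 'ft_force': array([-0.86318182, -0.19723585, -0.04103531]), 'wrist_torque': array([-0.00923978,  0.00814424, -0.01554458]), 'finger_gap': 85.65209672200083}
scene [[406.39505826   0.         278.39977151]
 [  0.         406.39505826 208.20893281]
 [  0.           0.           1.        ]] [[-1.36390629e-01 -7.86299440e-01  6.02603342e-01  1.45177488e+03]
 [ 9.90655130e-01 -1.08195345e-01  8.30432451e-02  1.08617792e+02]
 [-9.79806841e-05  6.08298412e-01  7.93708405e-01  1.28202754e+03]
 [ 0.00000000e+00  0.00000000e+00  0.00000000e+00  1.00000000e+00]] ['frame', 'intrinsi
[... 196 characters left out ...]
-02  4.56511394e+02]
 [-9.99863454e-01 -1.13415105e-02 -1.20184713e-02 -3.54477116e+01]
 [-1.30506234e-02  9.58156523e-02  9.95313540e-01  1.26503514e+03]
 [ 0.00000000e+00  0.00000000e+00  0.00000000e+00  1.00000000e+00]] ['frame', 'intrinsics', 'extrinsics']
wrist [[326.71784974   0.         282.73860475]
 [  0.         326.71784974 205.46938728]
 [  0.           0.           1.        ]] [[ 3.13398820e-01  9.09485602e-01  2.73161342e-01  2.58731987e+02]
 [-9.49620895e-01  3.00502730e-01  8.89846330e-02 -5.46313356e+02]
 [-1.15548634e-03 -2.87287397e-01  9.57843733e-01  3.73082736e+02]
 [ 0.00000000e+00  0.00000000e+00  0.00000000e+00  1.00000000e+00]] ['frame', 'intrinsics', 'extrinsics']
```

View pics/top0.png

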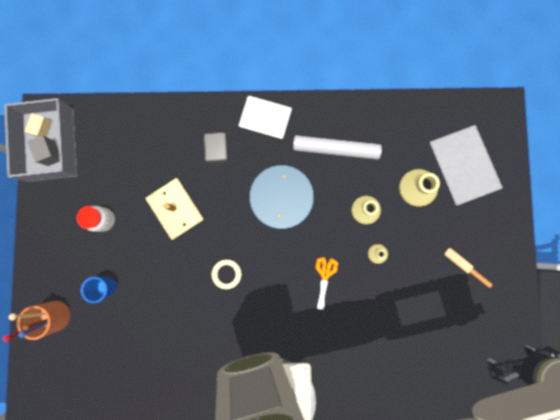

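View pics/scene0.png

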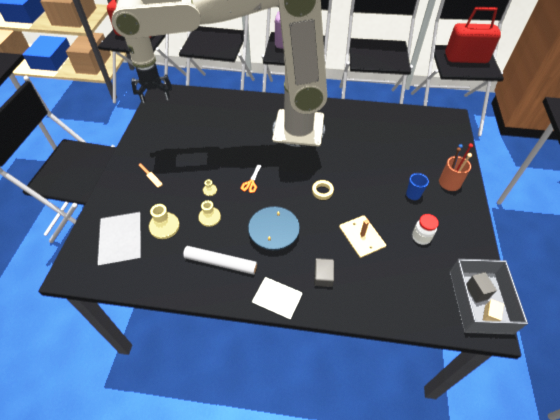

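View pics/wrist0.png

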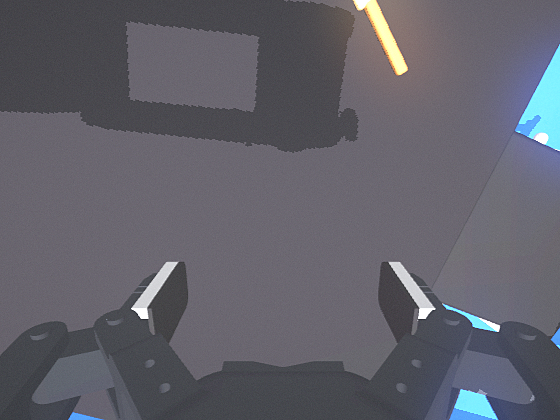

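Top view: turntable (282,197); the board with its post (174,208). Skirt candidates are large (420,187), medium (367,210) and small (378,254). The board has no obvious look-alike; the others in view are the white sheet (265,117) and the grey sheet (466,165).

```bash
cat > h.py <<'E'
import numpy as np, cv2
def load(n):
    return dict(np.load(f"pics/{n}.npz"))
def snap(n,name):
    from bench import snapshot
    d=snapshot(n); np.savez(f"pics/{name}.npz",**d); cv2.imwrite(f"pics/{name}.png",d["frame"][:,:,::-1]); return d
def cast(d,uv,z):
    K=d["intrinsics"];E=d["extrinsics"]
    uv=np.atleast_2d(uv).astype(float)
    r=np.c_[(uv[:,0]-K[0,2])/K[0,0],-(uv[:,1]-K[1,2])/K[1,1],-np.ones(len(uv))]@E[:3,:3].T
    o=E[:3,3]; t=(z-o[2])/r[:,2]
    return o+r*t[:,None]
def proj(d,P):
    K=d["intrinsics"];E=d["extrinsics"]
    c=(np.atleast_2d(P)-E[:3,3])@E[:3,:3]
    x=-c[:,0]/c[:,2];y=-c[:,1]/c[:,2]
    return np.c_[K[0,0]*x+K[0,2],K[1,1]*-y+K[1,2]]
E
python3 - <<'E'
from h import *
for n,rois in [("top0",{"large":(390,160,450,215),"med":(345,190,392,230),"small":(360,238,400,270),"board":(135,170,210,245),"tt":(240,155,325,235)}),("scene0",{"large":(140,195,185,245),"med":(192,195,226,230),"board":(330,210,392,262),"tt":(240,200,310,260)})]:
    d=load(n);im=d["frame"];hsv=cv2.cvtColor(im,cv2.COLOR_RGB2HSV)
    for k,(a,b,c,e) in rois.items():
        h=hsv[b:e,a:c]
        m=((h[...,0]>15)&(h[...,0]<40)&(h[...,1]>40)&(h[...,2]>70)) if k!="tt" else ((h[...,0]>90)&(h[...,0]<115)&(h[...,1]>40)&(h[...,2]>60))
        cs,_=cv2.findContours(m.astype(np.uint8),cv2.RETR_EXTERNAL,cv2.CHAIN_APPROX_NONE)
        q=max(cs,key=cv2.contourArea)[:,0]+[a,b]
        print(n,k,"bbox",q.min(0),q.max(0),"area",cv2.contourArea(q))
        if k=="tt":
            el=cv2.fitEllipse(cv2.convexHull(q)); print(el, cast(d,el[0],42), )
            w=cast(d,q,45);print("r",np.percentile(np.hypot(*(w[:,:2]-cast(d,el[0],45)[0,:2]).T),[5,50,95]))
        if k=="board":
            r=cv2.minAreaRect(q);P=cast(d,cv2.boxPoints(r),12);print(r,P.mean(0),np.linalg.norm(np.diff(P[[0,1,2]],axis=0),axis=1),P.round(0).tolist())
    big=cv2.hconcat([cv2.resize(im[b:e,a:c],(300,300),interpolation=cv2.INTER_CUBIC) for a,b,c,e in ([(395,160,445,210),(342,185,392,235),(353,229,403,279),(135,170,210,245),(242,157,322,237)] if n=="top0" else [(140,195,190,245),(184,187,234,237),(185,165,235,215),(325,200,395,270),(238,192,312,266)])][:3]), 
    parts=[(395,160,445,210),(342,185,392,235),(135,170,210,245),(242,157,322,237)] if n=="top0" else [(140,195,190,245),(184,187,234,237),(325,200,395,270),(238,192,312,266)]
    t=[cv2.resize(im[b:e,a:c],(300,300),interpolation=cv2.INTER_CUBIC) for a,b,c,e in parts]
    cv2.imwrite(f"pics/crop_{n}.png",cv2.vconcat([cv2.hconcat(t[:2]),cv2.hconcat(t[2:])])[:,:,::-1])
E
```

```text
top0 large bbox [398 168] [440 207] area 1240.0
top0 med bbox [351 195] [381 224] area 694.0
top0 small bbox [367 243] [388 264] area 338.5
top0 board bbox [145 177] [203 240] area 2012.0
((173.82940673828125, 208.51763916015625), (52.383705139160156, 40.265663146972656), 57.528804779052734) [571.99456492 299.30150545  12.        ] [123.12878942 163.38754922] [[607.0, 395.0, 12.0], [674.0, 292.0, 12.0], [536.0, 204.0, 12.0], [471.0, 307.0, 12.0]]
top0 tt bbox [248 164] [314 229] area 3380.0
((281.1755065917969, 196.46737670898438), (65.96820831298828, 66.74724578857422), 89.7931137084961) [[601.33199992 -30.39313865  42.        ]]
r [96.4052717  98.20110863 99.74185687]
scene0 large bbox [148 203] [179 239] area 813.0
scene0 med bbox [198 200] [220 226] area 435.0
scene0 board bbox [339 215] [386 258] area 1126.5
((362.1153564453125, 235.4230499267578), (44.65336608886719, 30.231159210205078), 56.30992889404297) [568.74495151 302.97385458  12.        ] [133.19179028 185.5800899 ] [[538.0, 209.0, 12.0], [444.0, 303.0, 12.0], [605.0, 395.0, 12.0], [688.0, 305.0, 12.0]]
scene0 tt bbox [247 206] [299 249] area 1778.0
((273.32989501953125, 227.36068725585938), (44.229957580566406, 52.8472785949707), 88.81809997558594) [[601.57093855 -27.54696094  42.        ]]
r [ 93.11289188  96.61285792 102.25163989]
```

View pics/crop_top0.png

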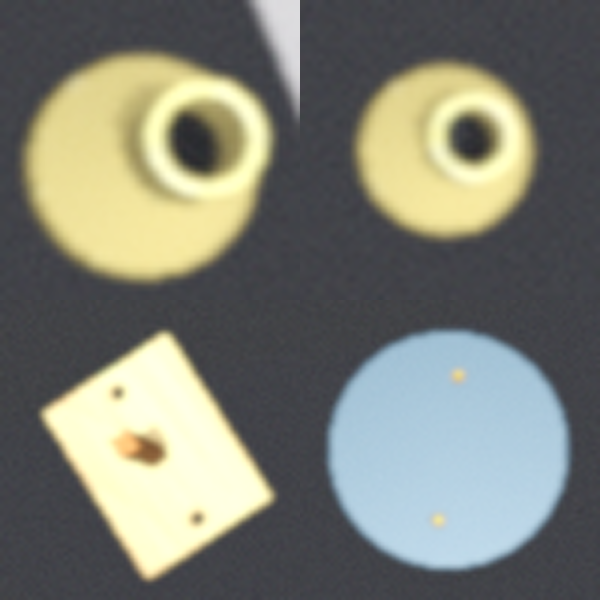

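View pics/crop_scene0.png

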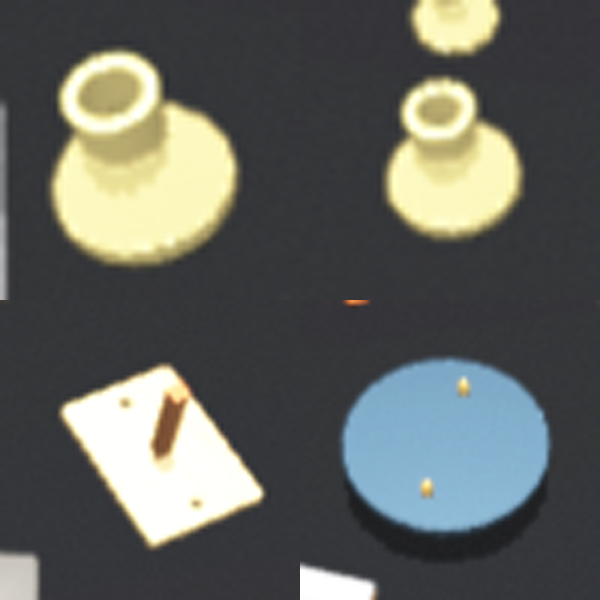

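Run:
```python
from h import *
# coarse pixels from crops: (x/scale+off)
def c(off,px,s): return np.array(off)+np.array(px)/s-0.5
t=load("top0");s=load("scene0")
def tri(uvt,uvs):
    A=[];b=[]
    for d,uv in((t,uvt),(s,uvs)):
        o=d["extrinsics"][:3,3];v=cast(d,uv,0)[0]-o;v/=np.linalg.norm(v);M=np.eye(3)-np.outer(v,v);A.append(M);b.append(M@o)
    return np.linalg.lstsq(np.vstack(A),np.hstack(b),rcond=None)[0]
k=300/80;pt=[c((242,157),(458-300,375-300),k),c((242,157),(439-300,520-300),k)]
k2=300/74;ps=[c((238,192),(463-300,384-300),k2),c((238,192),(427-300,487-300),k2)]
for a,b in zip(pt,ps): print("pin",cast(t,a,59)[0].round(1),cast(s,b,57)[0].round(1),tri(a,b).round(1))
A,B=cast(t,np.array(pt),59);print("pin dist",np.linalg.norm(A-B),"mid",(A+B)/2,"yaw",np.degrees(np.arctan2(*(A-B)[1::-1])))
ht=[c((135,170),(118,93),4),c((135,170),(197,218),4)];hs=[c((325,200),(125,103),300/70),c((325,200),(196,203),300/70)]
for a,b in zip(ht,hs): print("hole",cast(t,a,12)[0].round(1),cast(s,b,12)[0].round(1),tri(a,b).round(1))
A,B=cast(t,np.array(ht),12);print("hole dist",np.linalg.norm(A-B),"mid",(A+B)/2,"yaw",np.degrees(np.arctan2(*(A-B)[1::-1])))
nt=c((342,185),(473-300,137),6);ns=c((184,187),(438-300,111),6)
print("neck",cast(t,nt,80)[0].round(1),cast(s,ns,80)[0].round(1),tri(nt,ns).round(1))
bt=c((342,185),(446-300,150),6);print("hem",cast(t,bt,6)[0].round(1))
nl=c((395,160),(205,137),6);nls=c((140,195),(111,94),6);print("large neck tri",tri(nl,nls).round(1))
```

```text
pin [658.8 -38.4  59. ] [540.9 -19.5  57. ] [636.1 -22.2 183. ]
pin [544.1 -22.2  59. ] [658.5 -35.5  57. ] [558.1 -36.9 -93.5]
pin dist 115.77102863309533 mid [601.45888226 -30.29721802  59.        ] yaw -8.037342736415148
hole [620.6 330.2  12. ] [521.5 271.1  12. ] [606.9 273.8 138.2]
hole [523.7 268.1  12. ] [618.7 334.   12. ] [ 529.5  331.9 -134.1]
hole dist 115.07970639207035 mid [572.17406731 299.14526944  12.        ] yaw 32.66335256797354
neck [ 562.3 -287.1   80. ] [ 560.9 -286.3   80. ] [ 562.1 -286.3   81.6]
hem [ 562.4 -288.9    6. ]
large neck tri [ 628.7 -446.7  108. ]
```

Checks: pin spacing 115.8 and hole spacing 115.1 against 116 mm. The medium form's neck triangulates to z=82 with a neck width of about 43 mm, so the medium form at (367,210) is the skirt. The large one's top is at 108 mm, and the small one's hem is about 60 mm. In the crop the medium form stands upright, and the board carries its post and both holes. I'll turn the tool first.

```bash
python3 -m creep '{"translation":[[0,0,0],[0,0,0],[0,0,0],[0,0,0],[0,0,0],[0,0,0],[0,0,0],[0,0,0],[0,0,0],[0,0,0]],"rotation":[[0,0,-0.14],[0,0,-0.14],[0,0,-0.14],[0,0,-0.14],[0,0,-0.14],[0,0,-0.14],[0,0,-0.14],[0,0,-0.14],[0,0,-0.14],[0,0,-0.14]],"claw":[85,85,85,85,85,85,85,85,85,85]}' 40
python3 -m creep '{"translation":[[0,0,0],[0,0,0],[0,0,0],[0,0,0]],"rotation":[[0,0,-0.14],[0,0,-0.14],[0,0,-0.14],[0,0,0]],"claw":[85,85,85,85]}'
python3 - <<'E'
import numpy as np
from bench import sense
from scipy.spatial.transform import Rotation as R
s=sense();r=R.from_euler('xyz',s["tcp_rot"],degrees=True)
print(s["tool_pos"],s["tcp_rot"],r.inv().apply(np.array([571,301,205])-s["tool_pos"]))
E
```

```text
time: 1.15
tool_pos: [188.6, -569.3, 205.8]
tcp_rot: [-180.0, -0.0, 98.9]
ft_force: [0.7, 0.9, -0.0]
finger_gap: 85.1
time: 1.55
tool_pos: [188.6, -569.3, 205.9]
tcp_rot: [180.0, -0.0, 122.7]
ft_force: [0.7, 0.2, -0.1]
finger_gap: 84.6
[ 188.60115005 -569.34065787  205.89223682] [ 1.79987003e+02 -3.89571184e-02  1.22734715e+02] [525.33309048 792.30400658   1.42914871]
```

```bash
python3 -m creep '{"translation":[[26,39.5,0],[26,39.5,0],[26,39.5,0],[26,39.5,0],[26,39.5,0],[26,39.5,0],[26,39.5,0],[26,39.5,0],[26,39.5,0],[26,39.5,0]],"rotation":[[0,0,0],[0,0,0],[0,0,0],[0,0,0],[0,0,0],[0,0,0],[0,0,0],[0,0,0],[0,0,0],[0,0,0]],"claw":[85,85,85,85,85,85,85,85,85,85]}'
python3 -m creep '{"translation":[[26,39.5,0],[26,39.5,0],[26,39.5,0],[26,39.5,0],[26,39.5,0],[26,39.5,0],[26,39.5,0],[26,39.5,0],[26,39.5,0]],"rotation":[[0,0,0],[0,0,0],[0,0,0],[0,0,0],[0,0,0],[0,0,0],[0,0,0],[0,0,0],[0,0,0]],"claw":[85,85,85,85,85,85,85,85,85]}'
python3 -m creep '{"translation":[[26,39.5,0],[0,0,0],[0,0,0],[0,0,0]],"rotation":[[0,0,0],[0,0,0],[0,0,0],[0,0,0]],"claw":[85,85,85,85]}'
python3 - <<'E'
from h import *
snap("wrist","w1")
E
```

```text
time: 2.55
tool_pos: [381.7, -135.9, 206.5]
tcp_rot: [180.0, 0.0, 122.3]
ft_force: [1.3, -1.1, 0.5]
finger_gap: 84.8
time: 3.45
tool_pos: [555.1, 253.0, 206.0]
tcp_rot: [-180.0, 0.0, 122.3]
ft_force: [0.7, -0.2, -0.2]
finger_gap: 84.7
time: 3.85
tool_pos: [573.8, 293.3, 206.3]
tcp_rot: [-180.0, 0.0, 122.5]
ft_force: [0.1, -0.5, -0.2]
finger_gap: 84.9
```

View pics/w1.png

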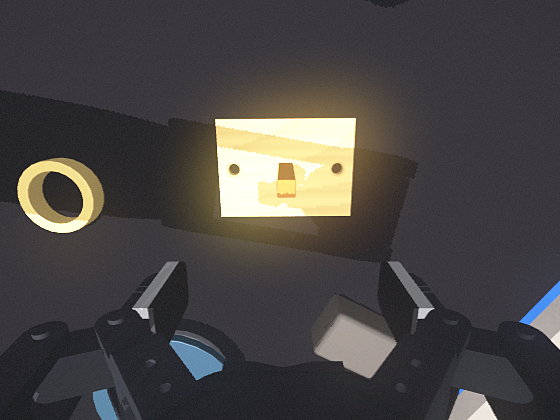

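Wrist view: board at (287,167), holes at (234,169) and (337,168), post top near (286,188). The turntable is at lower left (190,360) and the tape at (60,195).

```bash
cat >> h.py <<'E'
def centroid(d,x,y,w,thr,dark=True):
    g=cv2.cvtColor(d["frame"],cv2.COLOR_RGB2GRAY)[y-w:y+w+1,x-w:x+w+1]
    m=((g<thr) if dark else (g>thr)).astype(np.uint8)
    n,l,st,c=cv2.connectedComponentsWithStats(m)
    i=1+np.argmax(st[1:,4]); return c[i]+[x-w,y-w],st[i]
E
python3 - <<'E'
from h import *
from bench import sense
d=load("w1");s=sense();
h=[]
for x in ((234,169),(337,168)):
    c,st=centroid(d,*x,9,90);print(c,st);h.append(c)
P=cast(d,np.array(h),12);print(P,np.linalg.norm(P[0]-P[1]),P.mean(0),np.degrees(np.arctan2(*(P[1]-P[0])[1::-1])))
print(cast(d,(286.5,189),102), s["tool_pos"],s["tcp_rot"])
cv2.imwrite("pics/w1c.png",cv2.resize(d["frame"][140:220,210:360],None,fx=5,fy=5,interpolation=cv2.INTER_CUBIC)[:,:,::-1])
from scipy.spatial.transform import Rotation as R
E=d["extrinsics"];r=R.from_euler('xyz',s["tcp_rot"],degrees=True)
print(r.inv().apply(E[:3,3]-s["tool_pos"]),(r.inv()*R.from_matrix(E[:3,:3])).as_euler('xyz',degrees=True))
E
```

```text
Traceback (most recent call last):
  File "h.py", line 22, in centroid
    i=1+np.argmax(st[1:,4]); return c[i]+[x-w,y-w],st[i]
        ~~~~~~~~~^^^^^^^^^^
ValueError: attempt to get argmax of an empty sequence
```

Run:
```python
from h import *
from bench import sense
d=load("w1");s=sense();
h=[]
for x in ((234,169),(337,168)):
    g=cv2.cvtColor(d["frame"],cv2.COLOR_RGB2GRAY)[x[1]-9:x[1]+10,x[0]-9:x[0]+10]
    c,st=centroid(d,*x,9,(int(g.min())+int(g.max()))//2);print(g.min(),g.max(),c,st);h.append(c)
P=cast(d,np.array(h),12);print(P,np.linalg.norm(P[0]-P[1]),P.mean(0),np.degrees(np.arctan2(*(P[1]-P[0])[1::-1])))
print(cast(d,(286.5,189),102), s["tool_pos"],s["tcp_rot"])
cv2.imwrite("pics/w1c.png",cv2.resize(d["frame"][140:220,210:360],None,fx=5,fy=5,interpolation=cv2.INTER_CUBIC)[:,:,::-1])
from scipy.spatial.transform import Rotation as R
E=d["extrinsics"];r=R.from_euler('xyz',s["tcp_rot"],degrees=True)
print(r.inv().apply(E[:3,3]-s["tool_pos"]),(r.inv()*R.from_matrix(E[:3,:3])).as_euler('xyz',degrees=True))
```

```text
90 254 [233.72941176 168.90588235] [ 4  4 11 11 85]
89 242 [336.45348837 167.90697674] [ 3  4 11 11 86]
[[524.32346079 269.67918492  12.        ]
 [620.78409406 332.23724019  12.        ]] 114.97027463070755 [572.55377742 300.95821255  12.        ] 32.964803082540286
[[573.81665934 300.0862313  102.        ]] [573.96259527 293.04556668 206.81417998] [1.79977355e+02 2.11512881e-02 1.22457231e+02]
[  73.37018135    0.51820044 -167.24815395] [ 1.63217983e+02 -1.34621040e-02  9.00534726e+01]
```

View pics/w1c.png

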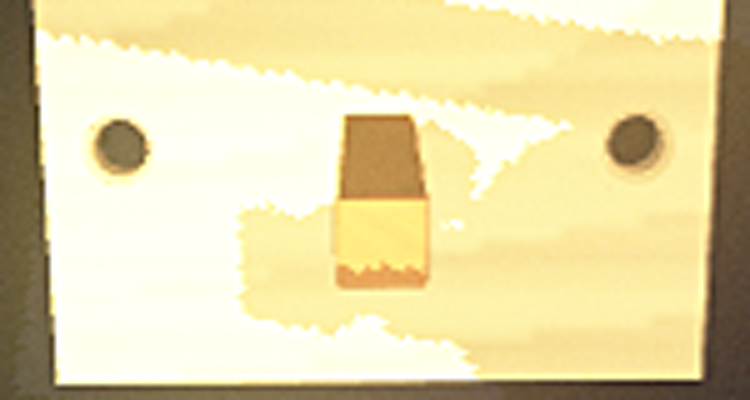

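```bash
python3 -m creep '{"translation":[[7,3.2,10],[0,0,40],[0,0,40],[0,0,30],[0,0,20],[0,0,8],[0,0,0],[0,0,0]],"rotation":[[0,0,-0.009],[0,0,0],[0,0,0],[0,0,0],[0,0,0],[0,0,0],[0,0,0],[0,0,0]],"claw":[85,85,85,85,85,85,85,85]}'
python3 - <<'E'
from h import *
snap("wrist","w2")
E
```

```text
time: 4.7
tool_pos: [573.8, 301.9, 59.9]
tcp_rot: [179.9, 0.0, 123.1]
ft_force: [-0.3, 0.4, 0.3]
finger_gap: 85.0
```

View pics/w2.png

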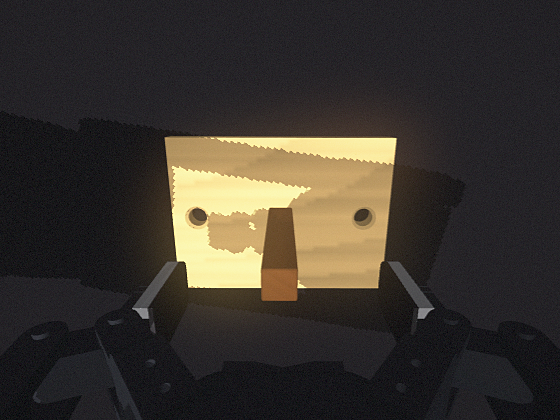

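Post top at (279,284), midway between the pads (185 and 380). I'll close on it.

```bash
python3 -m creep '{"translation":[[0,0,0],[0,0,0],[0,0,0],[0,0,0],[0,0,0],[0,0,0],[0,0,0],[0,0,0],[0,0,0],[0,0,0]],"rotation":[[0,0,0],[0,0,0],[0,0,0],[0,0,0],[0,0,0],[0,0,0],[0,0,0],[0,0,0],[0,0,0],[0,0,0]],"claw":[50,30,8,8,8,8,8,8,8,8]}' 60
```

```text
time: 5.75
tool_pos: [572.7, 301.7, 58.3]
tcp_rot: [-180.0, -0.0, 123.1]
ft_force: [-4.0, -1.7, 3.6]
finger_gap: 14.5
```

```bash
python3 -m creep '{"translation":[[0,0,-5],[0,0,-15],[0,0,-30],[0,0,-40],[0,0,-20],[0,0,-10],[0,0,0],[0,0,0]],"rotation":[[0,0,0],[0,0,0],[0,0,0],[0,0,0],[0,0,0],[0,0,0],[0,0,0],[0,0,0]],"claw":[8,8,8,8,8,8,8,8]}'
python3 - <<'E'
from h import *
from bench import sense
d=snap("wrist","w3");s=sense()
print(s["tool_pos"],s["tcp_rot"],s["ft_force"],s["finger_gap"])
E
```

```text
time: 6.55
tool_pos: [572.3, 301.5, 177.0]
tcp_rot: [-179.9, -0.0, 123.1]
ft_force: [-0.6, 0.4, -4.8]
finger_gap: 14.4
[571.91196691 301.2964101  176.15736078] [-1.79822720e+02 -3.01601228e-02  1.23114476e+02] [-0.17784168 -0.15448951 -4.97244274] 14.783068850243263
```

View pics/w3.png

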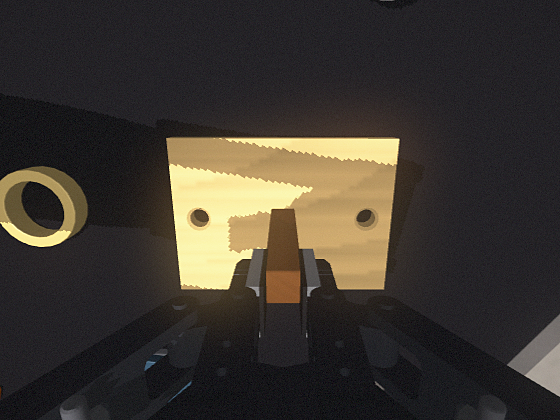

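The board is held level. Hole mouths are at (199,217) and (367,217).

Run:
```python
from h import *
from bench import sense
from scipy.spatial.transform import Rotation as R
d=load("w3");s=sense();r=R.from_euler('xyz',s["tcp_rot"],degrees=True)
hsv=cv2.cvtColor(d["frame"],cv2.COLOR_RGB2GRAY)
cv2.imwrite("pics/w3c.png",cv2.resize(np.hstack([hsv[197:237,180:220],hsv[197:237,347:387]]),None,fx=9,fy=9,interpolation=cv2.INTER_CUBIC))
for z in (128,130,132):
  P=cast(d,np.array([[199,217],[367,217]]),z);print(z,np.linalg.norm(P[0]-P[1]),r.inv().apply(P-s["tool_pos"]).round(1).tolist())
```

```text
128 117.63261223127338 [[-0.7, -57.7, 48.3], [-0.8, 59.9, 48.0]]
130 116.5469994831801 [[-0.1, -57.2, 46.3], [-0.1, 59.4, 46.0]]
132 115.46138673508683 [[0.6, -56.6, 44.3], [0.5, 58.8, 44.0]]
```

View pics/w3c.png

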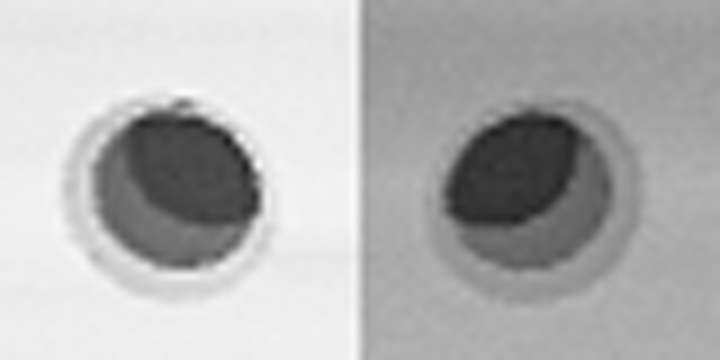

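```bash
python3 -m creep '{"translation":[[0,0,0],[0,0,0],[0,0,0],[0,0,0],[0,0,0],[0,0,0],[0,0,0],[0,0,0]],"rotation":[[0,0,0.06],[0,0,0.1],[0,0,0.12],[0,0,0.12],[0,0,0.12],[0,0,0.12],[0,0,0.077],[0,0,0]],"claw":[8,8,8,8,8,8,8,8]}'
python3 -m creep '{"translation":[[-20,3.7,0],[-40,7,0],[-44,7.5,0],[-44,7.5,0],[-44,7.5,0],[-44,7.5,0],[-44,7.5,0],[-44,7.5,0],[-44,7.5,0],[-40,7,0]],"rotation":[[0,0,0],[0,0,0],[0,0,0],[0,0,0],[0,0,0],[0,0,0],[0,0,0],[0,0,0],[0,0,0],[0,0,0]],"claw":[8,8,8,8,8,8,8,8,8,8]}'
python3 -m creep '{"translation":[[-20,3.5,0],[0,0,0],[0,0,0],[0,0,0],[0,0,0]],"rotation":[[0,0,0],[0,0,0],[0,0,0],[0,0,0],[0,0,0]],"claw":[8,8,8,8,8]}'
python3 - <<'E'
from h import *
from bench import sense
d=snap("wrist","w4");s=sense()
print(s["tool_pos"],s["tcp_rot"],s["ft_force"],s["finger_gap"])
E
```

```text
time: 7.4
tool_pos: [571.9, 301.3, 175.9]
tcp_rot: [-179.8, 0.1, 82.0]
ft_force: [0.0, 0.3, -4.3]
finger_gap: 14.7
time: 8.4
tool_pos: [584.8, -114.8, 177.5]
tcp_rot: [-179.9, 0.0, 82.1]
ft_force: [0.9, 0.9, -2.9]
finger_gap: 14.3
time: 8.9
tool_pos: [586.5, -131.2, 178.1]
tcp_rot: [-180.0, -0.0, 82.1]
ft_force: [-0.0, -0.1, -4.5]
finger_gap: 14.5
[ 586.60549651 -131.31309305  178.23013317] [-1.79992002e+02 -6.81036506e-03  8.21384941e+01] [-0.69019121  0.79389004 -3.5129489 ] 14.494047916327442
```

View pics/w4.png

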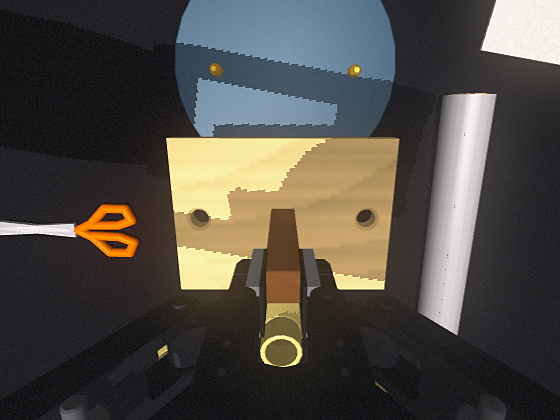

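Wrist view: pins at (216,70) and (355,70) on the turntable head, held board below with holes at (200,217) and (366,217), skirt neck at (281,347).

Run:
```python
from h import *
from bench import sense
from scipy.spatial.transform import Rotation as R
d=load("w4");s=sense();r=R.from_euler('xyz',s["tcp_rot"],degrees=True);f=d["frame"]
b=f[...,0].astype(int)-f[...,2]
q=[]
for x,y in((216,70),(355,70)):
    m=(b[y-12:y+13,x-12:x+13]>20).astype(np.uint8);n,l,st,c=cv2.connectedComponentsWithStats(m);i=1+np.argmax(st[1:,4]);print(st[i],c[i]+[x-12,y-12]);q.append(c[i]+[x-12,y-12])
cv2.imwrite("pics/w4c.png",cv2.resize(np.hstack([f[50:90,196:236],f[50:90,335:375]]),None,fx=9,fy=9,interpolation=cv2.INTER_CUBIC)[:,:,::-1])
for z in (54,61):
  P=cast(d,np.array(q),z);print(z,P.round(1).tolist(),P.mean(0),np.linalg.norm(P[0]-P[1]),np.degrees(np.arctan2(*(P[1]-P[0])[1::-1])),r.inv().apply(P-s["tool_pos"]).mean(0).round(1).tolist())
g=cv2.cvtColor(f,cv2.COLOR_RGB2GRAY)
cv2.imwrite("pics/w4h.png",cv2.resize(np.hstack([g[197:237,180:220],g[197:237,347:387]]),None,fx=9,fy=9,interpolation=cv2.INTER_CUBIC))
```

```text
[  5   5  14  14 147] [215.43537415  69.3877551 ]
[  4   6  14  14 147] [353.78231293  70.73469388]
54 [[546.1, -21.3, 54.0], [659.6, -38.1, 54.0]] [602.84771385 -29.69299823  54.        ] 114.75327779747496 -8.429198952929424 [102.9, 2.2, 124.2]
61 [[547.3, -22.2, 61.0], [658.1, -38.6, 61.0]] [602.709137   -30.38812499  61.        ] 112.00090061959058 -8.429198952929427 [102.2, 2.2, 117.2]
```

View pics/w4c.png

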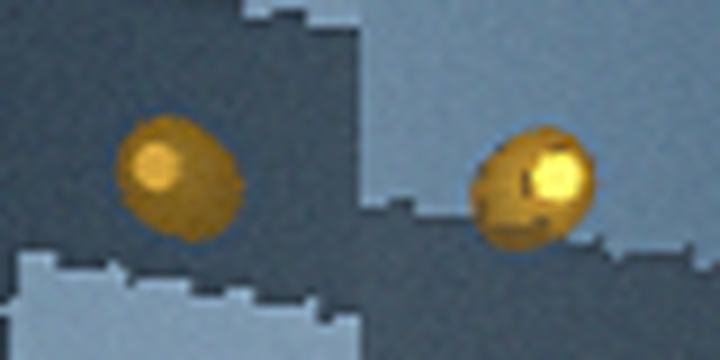

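View pics/w4h.png

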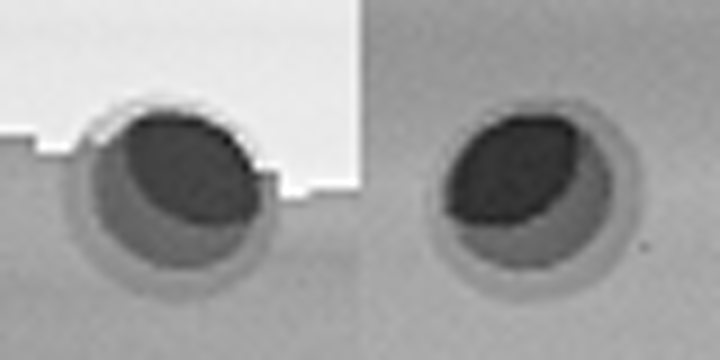

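Run:
```python
from h import *
from bench import sense
from scipy.spatial.transform import Rotation as R
d=load("w4");s=sense();r=R.from_euler('xyz',s["tcp_rot"],degrees=True)
P=cast(d,np.array([[212.8,68.1],[356.3,68.9]]),61)
print(s["tool_pos"],s["tcp_rot"])
print("pins",P.round(1).tolist(),np.linalg.norm(P[0]-P[1]),P.mean(0))
for z in(130,131,132):
  H=cast(d,np.array([[198.1,218.4],[366.2,218.4]]),z)
  print(z,H.mean(0),np.linalg.norm(H[0]-H[1]))
  D=P-H;v=r.inv().apply(D);print(v.round(1).tolist(),v.mean(0).round(1), "yaw err",np.degrees(np.arctan2(*(P[1]-P[0])[1::-1])-np.arctan2(*(H[1]-H[0])[1::-1])))
```

```text
[ 586.60549651 -131.31309305  178.23013317] [-1.79992002e+02 -6.81036506e-03  8.21384941e+01]
pins [[545.4, -20.9, 61.0], [660.2, -37.5, 61.0]] 116.02038418900834 [602.81010446 -29.21870209  61.        ]
130 [ 586.53945186 -132.27227986  130.        ] 117.36686383727047
[[104.6, 2.7, 69.0], [104.0, 1.4, 69.0]] [104.3   2.   69. ] yaw err -0.2835086900817197
131 [ 586.58823947 -131.93130791  131.        ] 116.82311349940211
[[104.2, 2.4, 70.0], [103.7, 1.6, 70.0]] [104.   2.  70.] yaw err -0.2835086900817213
132 [ 586.63702708 -131.59033597  132.        ] 116.27936316153375
[[103.9, 2.2, 71.0], [103.3, 1.9, 71.0]] [103.6   2.   71. ] yaw err -0.2835086900817149
```

```bash
python3 -m creep '{"translation":[[20,0.4,0],[35,0.6,0],[30,0.5,0],[19.3,0.2,0],[0,0,20],[0,0,20],[0,0,8],[0,0,0],[0,0,0],[0,0,0]],"rotation":[[0,0,0.005],[0,0,0],[0,0,0],[0,0,0],[0,0,0],[0,0,0],[0,0,0],[0,0,0],[0,0,0],[0,0,0]],"claw":[8,8,8,8,8,8,8,8,8,8]}'
python3 - <<'E'
from h import *
from bench import sense
d=snap("wrist","w5");s=sense();e=snap("scene","s5");t=snap("top","t5")
print(s["tool_pos"],s["tcp_rot"],s["ft_force"],s["finger_gap"])
cv2.imwrite("pics/c5.png",np.hstack([cv2.resize(x["frame"][b:b+90,a:a+90],(390,390),interpolation=cv2.INTER_CUBIC) for x,a,b in((e,230,175),(t,240,150))])[:,:,::-1])
E
```

```text
time: 9.95
tool_pos: [604.1, -29.5, 131.8]
tcp_rot: [179.9, -0.0, 81.7]
ft_force: [-0.4, -0.1, -3.2]
finger_gap: 14.1
[604.08231413 -29.55107033 131.8236456 ] [ 1.79868506e+02 -3.47077065e-03  8.17414858e+01] [ 0.60457467 -0.39083616 -3.55735067] 14.31055191708939
```

View pics/w5.png

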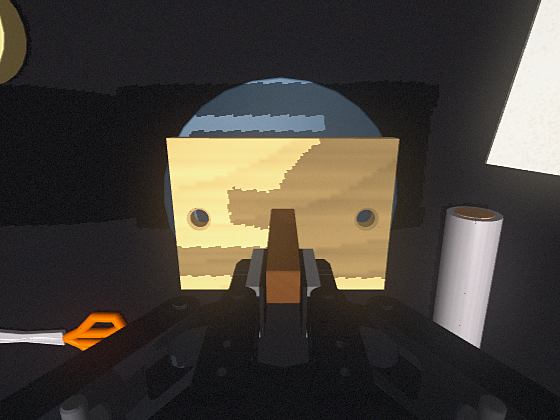

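View pics/c5.png

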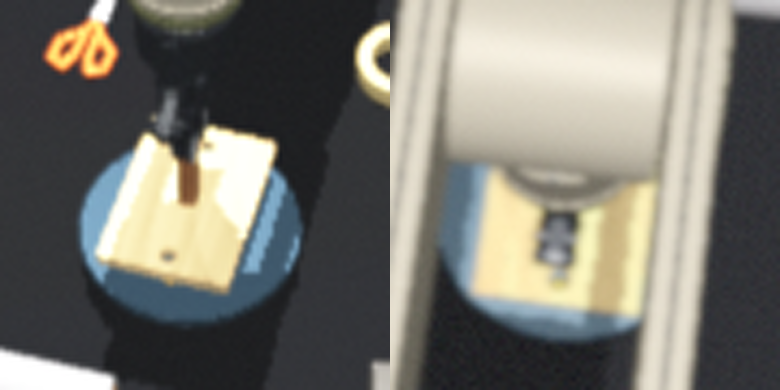

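Run:
```python
from h import *
from bench import sense
f=load("w5")["frame"]
cv2.imwrite("pics/w5h.png",cv2.resize(np.hstack([f[197:237,180:220],f[197:237,347:387]]),None,fx=9,fy=9,interpolation=cv2.INTER_CUBIC)[:,:,::-1])
print(sense()["tool_pos"])
d=load("w5")
# predicted pixels of the pins at candidate centres
for c in ([602.8,-29.2],[602.3,-28.6],[601.9,-28]):
    a=np.radians(-8.2);u=np.array([np.cos(a),np.sin(a)])*58
    print(c,[proj(d,[*(np.array(c)+k*u),z]).round(1)[0].tolist() for k in(-1,1) for z in (61,55)])
```

```text
[603.80883443 -29.55909857 131.38790467]
[602.8, -29.2] [[204.0, 207.5], [205.8, 205.2], [355.9, 207.1], [354.2, 204.8]]
[602.3, -28.6] [[203.2, 206.9], [205.0, 204.6], [355.2, 206.4], [353.5, 204.2]]
[601.9, -28] [[202.5, 206.2], [204.3, 204.0], [354.6, 205.8], [352.9, 203.5]]
```

View pics/w5h.png

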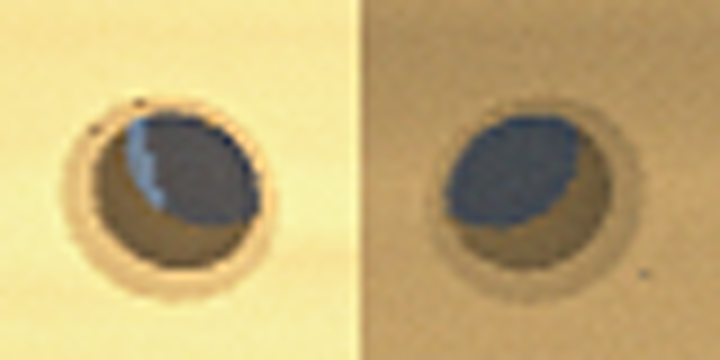

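```bash
python3 -m creep '{"translation":[[0,0,5],[0,0,4],[0,0,0],[0,0,0],[0,0,0],[0,0,0]],"rotation":[[0,0,0],[0,0,0],[0,0,0],[0,0,0],[0,0,0],[0,0,0]],"claw":[8,8,8,8,8,8]}'
python3 - <<'E'
from h import *
from bench import sense
d=snap("wrist","w6");s=sense()
print(s["tool_pos"],s["tcp_rot"],s["ft_force"],s["finger_gap"])
f=d["frame"]
cv2.imwrite("pics/w6h.png",cv2.resize(np.hstack([f[197:237,180:220],f[197:237,347:387]]),None,fx=9,fy=9,interpolation=cv2.INTER_CUBIC)[:,:,::-1])
for c in ([602.8,-29.2],[602.3,-28.6],[601.9,-28]):
    a=np.radians(-8.2);u=np.array([np.cos(a),np.sin(a)])*58
    print(c,[proj(d,[*(np.array(c)+k*u),z]).round(1)[0].tolist() for k in(-1,1) for z in (61,)])
E
```

```text
time: 10.7
tool_pos: [603.3, -29.3, 121.5]
tcp_rot: [180.0, -0.0, 81.7]
ft_force: [0.2, 0.0, -4.0]
finger_gap: 14.5
[603.27385348 -29.35251458 121.46869556] [ 1.79986935e+02 -1.92657056e-03  8.17473434e+01] [ 0.5567042   0.80221291 -3.31920831] 14.0618055569695
[602.8, -29.2] [[202.1, 211.7], [360.2, 211.3]]
[602.3, -28.6] [[201.2, 211.0], [359.5, 210.7]]
[601.9, -28] [[200.5, 210.3], [358.9, 210.0]]
```

View pics/w6h.png

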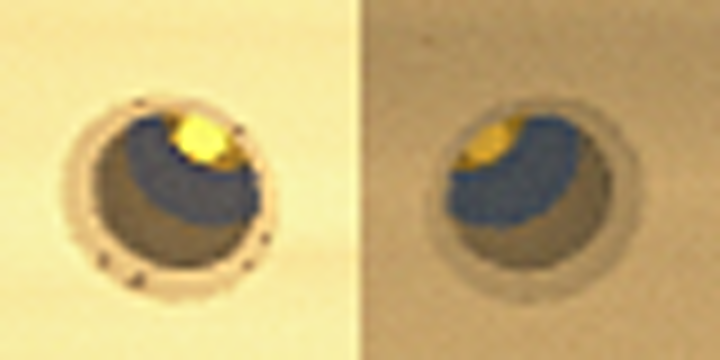

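Run:
```python
from h import *
from bench import sense
from scipy.spatial.transform import Rotation as R
d=load("w6");s=sense();r=R.from_euler('xyz',[180,0,81.75],degrees=True)
P=cast(d,np.array([[202.1,211.7],[360.5,211.7]]),61)
print(np.linalg.norm(P[0]-P[1]),P.mean(0),s["tool_pos"])
for z in(74,75,76):
  H=cast(d,np.array([[198.1,218.4],[366.2,218.4]]),z)
  v=r.inv().apply(P-H);print(z,H.mean(0),np.linalg.norm(H[0]-H[1]),v.round(1).tolist(),v.mean(0).round(1))
f=d["frame"];H=cast(d,np.array([[198.1,218.4],[366.2,218.4]]),75);H[:,2]-=12;print(proj(d,H))
```

```text
116.21027053517301 [602.88553124 -29.36758755  61.        ] [603.27385348 -29.35251458 121.46869556]
74 [603.40746978 -30.16568206  74.        ] 117.02863633778304 [[0.7, -0.2, 13.0], [0.7, -1.0, 13.0]] [ 0.7 -0.6 13. ]
75 [603.45792832 -29.82468525  75.        ] 116.48484188948333 [[0.4, -0.5, 14.0], [0.4, -0.8, 14.0]] [ 0.4 -0.6 14. ]
76 [603.50838686 -29.48368844  76.        ] 115.94104744118339 [[0.0, -0.8, 15.0], [0.0, -0.5, 15.0]] [ 0.  -0.6 15. ]
[[202.17024674 213.02323429]
 [362.15060703 213.02648011]]
```

```bash
python3 -m creep '{"translation":[[0.3,-0.6,0],[0,0,3],[0,0,3],[0,0,3],[0,0,2],[0,0,0],[0,0,0]],"rotation":[[0,0,0],[0,0,0],[0,0,0],[0,0,0],[0,0,0],[0,0,0],[0,0,0]],"claw":[8,8,8,8,8,8,8]}'
python3 - <<'E'
from h import *
from bench import sense
d=snap("wrist","w7");s=sense()
print(s["tool_pos"],s["tcp_rot"],s["ft_force"],s["finger_gap"])
f=d["frame"]
cv2.imwrite("pics/w7h.png",cv2.resize(np.hstack([f[197:237,180:220],f[197:237,347:387]]),None,fx=9,fy=9,interpolation=cv2.INTER_CUBIC)[:,:,::-1])
E
```

```text
time: 11.45
tool_pos: [602.6, -28.9, 110.2]
tcp_rot: [-180.0, 0.0, 81.8]
ft_force: [0.1, 0.0, -4.0]
finger_gap: 14.6
[602.66074741 -28.94301803 110.35342555] [ 1.79996557e+02 -1.10191983e-04  8.17514012e+01] [ 0.62142947 -0.7342943  -3.6031885 ] 14.48459764150823
```

View pics/w7h.png

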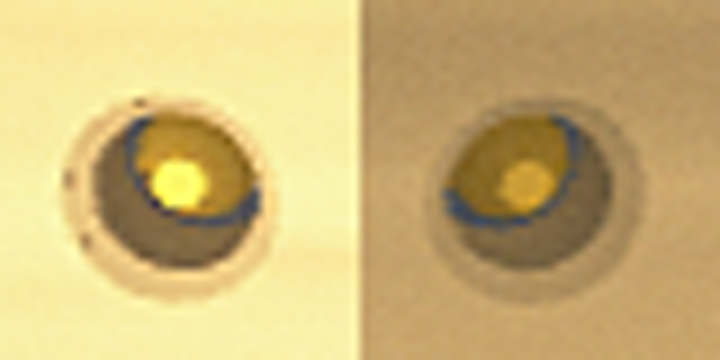

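Both pins stand in their holes, with tips at (199.5,217) and (365,217), and there is no contact force. I'll keep lowering.

```bash
python3 -m creep '{"translation":[[0,0,2],[0,0,2],[0,0,1],[0,0,0],[0,0,0]],"rotation":[[0,0,0],[0,0,0],[0,0,0],[0,0,0],[0,0,0]],"claw":[8,8,8,8,8]}'
python3 -m creep '{"translation":[[0,0,0.7],[0,0,0],[0,0,0]],"rotation":[[0,0,0],[0,0,0],[0,0,0]],"claw":[8,8,8]}'
python3 -m creep '{"translation":[[0,0,0.7],[0,0,0],[0,0,0]],"rotation":[[0,0,0],[0,0,0],[0,0,0]],"claw":[8,8,8]}'
```

```text
time: 12.0
tool_pos: [602.6, -28.9, 105.2]
tcp_rot: [-180.0, 0.0, 81.8]
ft_force: [-1.0, 0.7, -4.3]
finger_gap: 14.5
time: 12.3
tool_pos: [602.6, -28.9, 104.6]
tcp_rot: [-180.0, -0.0, 81.8]
ft_force: [0.0, 0.3, -4.4]
finger_gap: 14.4
time: 12.6
tool_pos: [602.6, -29.0, 103.8]
tcp_rot: [-180.0, 0.0, 81.7]
ft_force: [0.7, 0.6, -4.2]
finger_gap: 14.8
```

```bash
python3 -m creep '{"translation":[[0,0,0.5],[0,0,0],[0,0,0]],"rotation":[[0,0,0],[0,0,0],[0,0,0]],"claw":[8,8,8]}'
python3 -m creep '{"translation":[[0,0,0.4],[0,0,0],[0,0,0]],"rotation":[[0,0,0],[0,0,0],[0,0,0]],"claw":[8,8,8]}'
```

```text
time: 12.9
tool_pos: [602.6, -28.9, 103.4]
tcp_rot: [180.0, -0.0, 81.7]
ft_force: [-0.2, -1.0, -2.8]
finger_gap: 14.6
time: 13.2
tool_pos: [602.6, -28.9, 103.4]
tcp_rot: [180.0, 0.0, 81.8]
ft_force: [-4.4, 0.4, 1.5]
finger_gap: 14.4
```

Seated: 103.4 − 58.3 = 45.1 mm, and the weight has come off the wrist. Releasing.

```bash
python3 -m creep '{"translation":[[0,0,0],[0,0,0],[0,0,0],[0,0,0],[0,0,0],[0,0,0],[0,0,0],[0,0,0],[0,0,0],[0,0,0]],"rotation":[[0,0,0],[0,0,0],[0,0,0],[0,0,0],[0,0,0],[0,0,0],[0,0,0],[0,0,0],[0,0,0],[0,0,0]],"claw":[18,25,35,45,55,65,75,85,85,85]}'
python3 -m creep '{"translation":[[0,0,-10],[0,0,-25],[0,0,-35],[0,0,-35],[0,0,-15],[0,0,0],[0,0,0],[0,0,0]],"rotation":[[0,0,0],[0,0,0],[0,0,0],[0,0,0],[0,0,0],[0,0,0],[0,0,0],[0,0,0]],"claw":[85,85,85,85,85,85,85,85]}'
python3 - <<'E'
from h import *
from bench import sense
d=snap("wrist","w8");s=sense()
print(s["tool_pos"],s["tcp_rot"],s["ft_force"],s["finger_gap"])
E
```

```text
time: 14.2
tool_pos: [602.6, -29.0, 103.0]
tcp_rot: [-180.0, 0.0, 81.7]
ft_force: [0.6, 0.8, 0.4]
finger_gap: 84.6
time: 15.0
tool_pos: [601.4, -28.8, 220.4]
tcp_rot: [-179.8, 0.0, 81.7]
ft_force: [-0.8, -0.6, -0.5]
finger_gap: 84.8
[601.38329196 -28.81949179 220.40801246] [-1.79773885e+02  4.93364860e-03  8.17475211e+01] [ 0.45045712 -0.02159137  0.10036098] 84.89259016330959
```

View pics/w8.png

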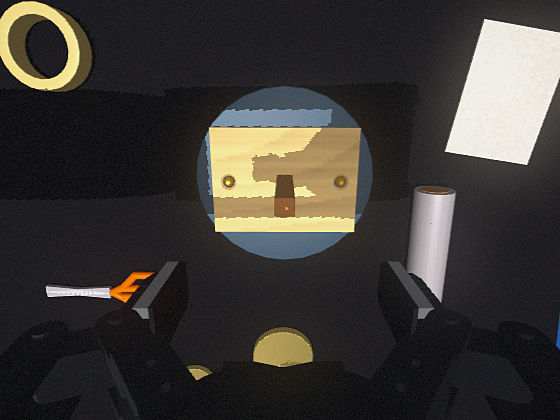

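Pins show through both holes (228,182) and (340,182); the board lies inside the head with the post top at (285,207). I'll check the numbers.

Run:
```python
from h import *
from bench import sense
f=load("w8")["frame"];d=load("w8")
cv2.imwrite("pics/w8h.png",cv2.resize(f[120:240,195:375],None,fx=4.4,fy=4.4,interpolation=cv2.INTER_CUBIC)[:,:,::-1])
```

```text
(no output)
```

View pics/w8h.png

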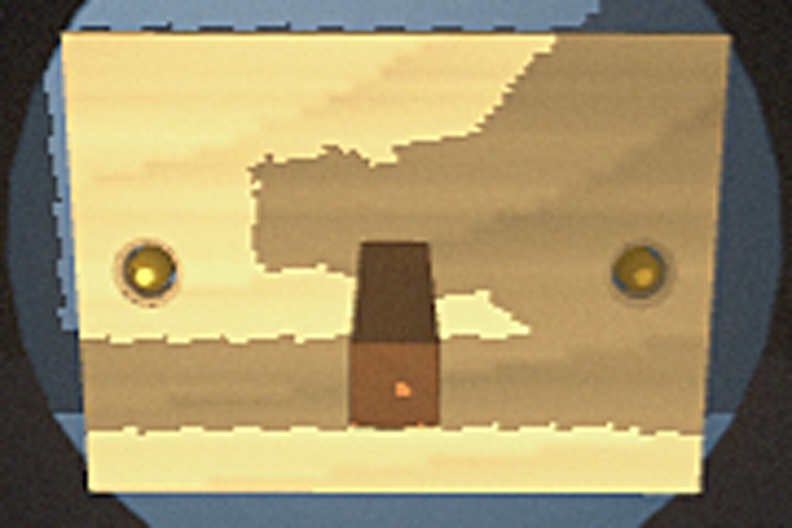

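```bash
python3 - <<'E'
from h import *
d=load("w8")
print("post",cast(d,(284.3,207.1),147),"holes",H:=cast(d,np.array([[228.1,181.4],[340,180.9]]),57),H.mean(0),np.linalg.norm(H[0]-H[1]))
E
python3 -m creep '{"translation":[[-20,-0.2,0],[-40,-0.4,0],[-45,-0.4,0],[-45,-0.4,0],[-45,-0.4,0],[-40,-0.4,0],[-25,-0.1,0],[0,0,0],[0,0,0],[0,0,0]],"rotation":[[0,0,0],[0,0,0],[0,0,0],[0,0,0],[0,0,0],[0,0,0],[0,0,0],[0,0,0],[0,0,0],[0,0,0]],"claw":[85,85,85,85,85,85,85,85,85,85]}'
python3 - <<'E'
from h import *
from bench import sense
d=snap("wrist","w9");s=sense()
print(s["tool_pos"],s["tcp_rot"],s["ft_force"],s["finger_gap"])
E
```

```text
post [[602.8652129  -29.53613702 147.        ]] holes [[545.42924434 -20.9349833   57.        ]
 [660.1468443  -37.08132166  57.        ]] [602.78804432 -29.00815248  57.        ] 115.84831454325729
time: 16.05
tool_pos: [562.9, -284.7, 222.0]
tcp_rot: [-179.9, -0.1, 81.8]
ft_force: [-0.1, 0.4, 1.1]
finger_gap: 85.0
[ 563.16354421 -284.58693679  222.37782817] [-1.79951733e+02 -4.28709462e-02  8.18235207e+01] [ 0.5897748  -0.39276739 -0.46562717] 84.90357108398838
```

View pics/w9.png

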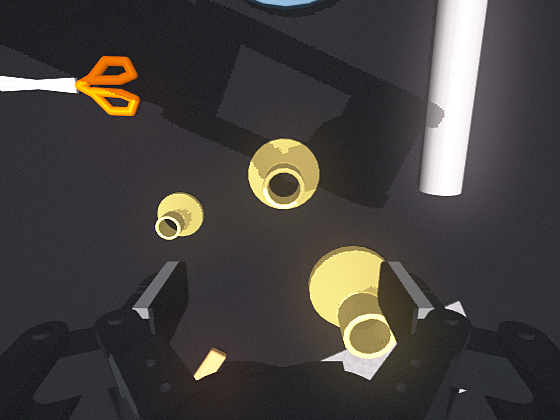

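The target skirt is at (284,175) with its neck rim at (284,187); the small one is at (179,215) and the large one at (350,300).

Run:
```python
from h import *
from scipy.spatial.transform import Rotation as R
d=load("w9");f=d["frame"]
cv2.imwrite("pics/w9c.png",cv2.resize(f[130:220,240:330],None,fx=6,fy=6,interpolation=cv2.INTER_CUBIC)[:,:,::-1])
r=R.from_euler('xyz',[180,0,81.8],degrees=True)
# hem extents
hsv=cv2.cvtColor(f,cv2.COLOR_RGB2HSV)[130:220,240:330];m=((hsv[...,0]>15)&(hsv[...,0]<40)&(hsv[...,1]>50)&(hsv[...,2]>60)).astype(np.uint8)
cs,_=cv2.findContours(m,cv2.RETR_EXTERNAL,cv2.CHAIN_APPROX_NONE);q=max(cs,key=cv2.contourArea)[:,0]+[240,130]
print(q.min(0),q.max(0))
W=cast(d,np.array([[q[:,0].min(),173],[q[:,0].max(),173]]),10);print("hem dia",np.linalg.norm(W[0]-W[1]))
```

```text
[248 138] [319 209]
hem dia 83.67812334494326
```

View pics/w9c.png

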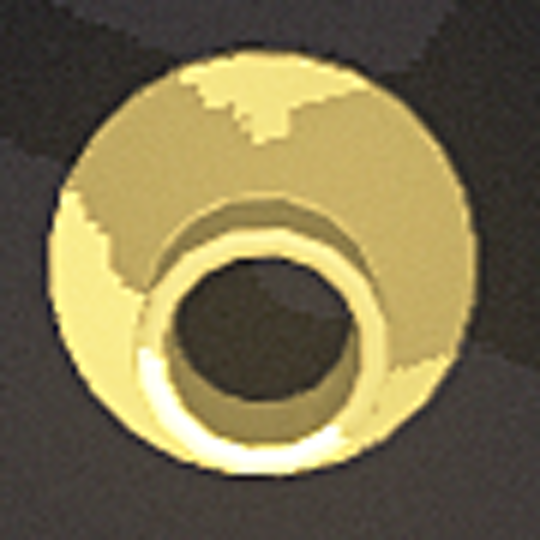

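Run:
```python
from h import *
from bench import sense
from scipy.spatial.transform import Rotation as R
d=load("w9");s=sense();r=R.from_euler('xyz',s["tcp_rot"],degrees=True)
P=cast(d,np.array([[283.3,188.0],[262.5,188],[304.2,188]]),80);print(P,np.linalg.norm(P[1]-P[2]));print(s["tool_pos"],r.inv().apply(P[0]-s["tool_pos"]))
```

```text
[[ 563.69281944 -286.78439684   80.        ]
 [ 543.63506011 -283.87327278   80.        ]
 [ 583.8457245  -289.70933008   80.        ]] 40.631971346429246
[ 563.16354421 -284.58693679  222.37782817] [ -2.20637937   0.95636466 142.37546198]
```

```bash
python3 -m creep '{"translation":[[-2,0.8,15],[0,0,35],[0,0,40],[0,0,35],[0,0,25],[0,0,12],[0,0,3],[0,0,0],[0,0,0],[0,0,0]],"rotation":[[0,0,0],[0,0,0],[0,0,0],[0,0,0],[0,0,0],[0,0,0],[0,0,0],[0,0,0],[0,0,0],[0,0,0]],"claw":[85,85,85,85,85,85,85,85,85,85]}'
python3 - <<'E'
from h import *
from bench import sense
d=snap("wrist","w10");s=sense()
print(s["tool_pos"],s["tcp_rot"],s["ft_force"],s["finger_gap"])
E
```

```text
time: 17.1
tool_pos: [564.8, -288.7, 60.0]
tcp_rot: [179.8, 0.1, 81.8]
ft_force: [0.3, 0.1, 0.7]
finger_gap: 84.6
[ 564.58491663 -288.68382095   59.76221682] [1.79850647e+02 6.36239402e-02 8.17481763e+01] [-0.05730473 -0.06198245 -0.01172841] 84.86016030184516
```

View pics/w10.png

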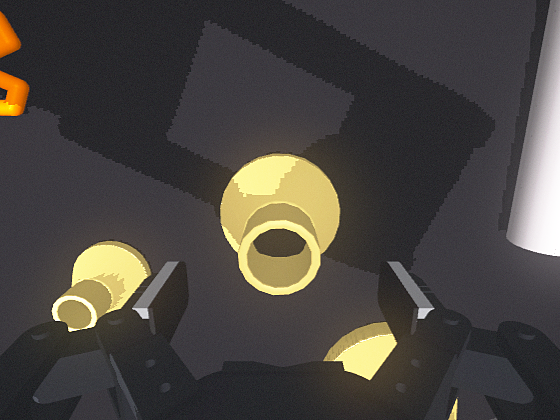

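Run:
```python
from h import *
from bench import sense
from scipy.spatial.transform import Rotation as R
d=load("w10");s=sense();r=R.from_euler('xyz',s["tcp_rot"],degrees=True)
f=cv2.cvtColor(d["frame"],cv2.COLOR_RGB2GRAY)
P=cast(d,np.array([[279.2,256.5],[238.2,256],[320.2,256]]),80);print(P,np.linalg.norm(P[1]-P[2]));print(s["tool_pos"],r.inv().apply(P[0]-s["tool_pos"]))
```

```text
[[ 563.88000595 -286.04908411   80.        ]
 [ 543.84226909 -282.8118483    80.        ]
 [ 584.01900834 -288.7522741    80.        ]] 40.61353266370042
[ 564.58491663 -288.68382095   59.76221682] [  2.48381271  -1.02299622 -20.24328922]
```

```bash
python3 -m creep '{"translation":[[2.2,-0.9,0],[0,0,5],[0,0,4],[0,0,0],[0,0,0]],"rotation":[[0,0,0],[0,0,0],[0,0,0],[0,0,0],[0,0,0]],"claw":[85,85,85,85,85]}' 30
python3 -m creep '{"translation":[[0,0,0],[0,0,0],[0,0,0],[0,0,0],[0,0,0],[0,0,0],[0,0,0],[0,0,0],[0,0,0]],"rotation":[[0,0,0],[0,0,0],[0,0,0],[0,0,0],[0,0,0],[0,0,0],[0,0,0],[0,0,0],[0,0,0]],"claw":[60,50,45,40,36,36,36,36,36]}' 30
python3 - <<'E'
from h import *
d=snap("wrist","w11")
E
```

```text
time: 17.65
tool_pos: [562.6, -285.5, 48.5]
tcp_rot: [-180.0, -0.0, 81.7]
ft_force: [-0.2, -0.0, 0.5]
finger_gap: 84.9
time: 18.55
tool_pos: [563.3, -285.8, 49.6]
tcp_rot: [180.0, 0.0, 81.8]
ft_force: [-0.8, 0.7, 5.6]
finger_gap: 39.4
```

View pics/w11.png

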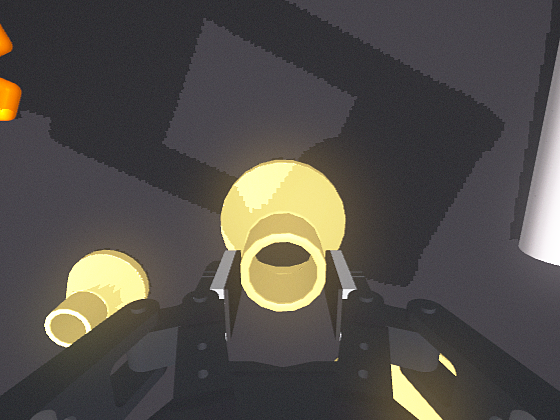

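```bash
python3 -m creep '{"translation":[[0,0,0],[0,0,0],[0,0,-2],[0,0,-2],[0,0,0],[0,0,0],[0,0,0],[0,0,0],[0,0,0],[0,0,0]],"rotation":[[0,0,0],[0,0,0],[0,0,0],[0,0,0],[0,0,0],[0,0,0],[0,0,0],[0,0,0],[0,0,0],[0,0,0]],"claw":[50,50,50,50,48,44,38,36,36,36]}' 30
python3 -m creep '{"translation":[[0,0,0],[0,0,0],[0,0,0]],"rotation":[[0,0,0],[0,0,0],[0,0,0]],"claw":[36,36,36]}' 30
```

```text
time: 19.6
tool_pos: [563.4, -286.0, 54.0]
tcp_rot: [179.9, 0.0, 81.8]
ft_force: [-1.0, 0.7, 5.8]
finger_gap: 36.2
time: 19.9
tool_pos: [563.4, -286.0, 54.0]
tcp_rot: [179.9, 0.0, 81.7]
ft_force: [-2.0, 0.6, 4.9]
finger_gap: 35.9
```

Run:
```python
from h import *
d=snap("wrist","w12");e=snap("scene","s12")
cv2.imwrite("pics/c12.png",cv2.hconcat([cv2.resize(d["frame"][190:360,180:390],(525,425),interpolation=cv2.INTER_CUBIC),cv2.resize(e["frame"][160:245,160:213],(265,425),interpolation=cv2.INTER_CUBIC)])[:,:,::-1])
```

```text
(no output)
```

View pics/c12.png

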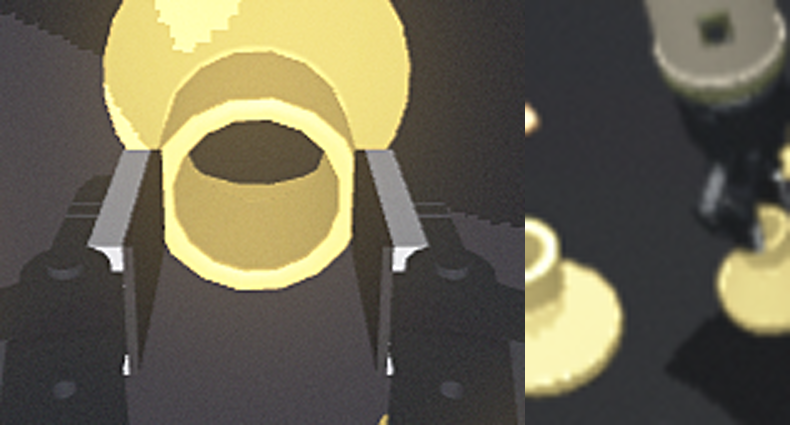

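The pads now flank the neck at (244,270) and (322,270). I'll command tighter so the force takes hold, and see whether it stops on the neck.

```bash
python3 -m creep '{"translation":[[0,0,0],[0,0,0],[0,0,0],[0,0,0]],"rotation":[[0,0,0],[0,0,0],[0,0,0],[0,0,0]],"claw":[30,25,25,25]}' 40
```

```text
time: 20.4
tool_pos: [563.5, -286.3, 54.9]
tcp_rot: [179.9, 0.1, 81.7]
ft_force: [-3.8, 0.8, 10.9]
finger_gap: 24.9
```

Run:
```python
from h import *
from bench import sense
d=snap("wrist","w13");s=sense();print(s["finger_gap"],s["ft_force"],s["tool_pos"])
```

```text
25.168061511542895 [-4.61936418  0.41360181 10.87288161] [ 563.55563886 -286.35385748   54.92043449]
```

View pics/w13.png

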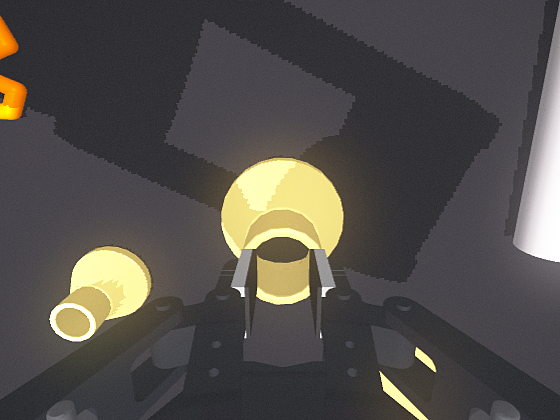

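```bash
python3 - <<'E'
from h import *
from scipy.spatial.transform import Rotation as R
from bench import sense
d=load("w13");s=sense();r=R.from_euler('xyz',s["tcp_rot"],degrees=True)
for y in (-21,-16,-12.5):
  for x in(11,-11):
    print(y,x,[(z,proj(d,s["tool_pos"]+r.apply([x,y,z])).round(0)[0].tolist()) for z in(0,-4,-10,-19,-30,-40)])
print("rim",[proj(d,s["tool_pos"]*[1,1,0]+[21*np.cos(a),21*np.sin(a),80]).round(0)[0].tolist() for a in np.arange(0,6.3,np.pi/4)])
E
python3 - <<'E'
import cv2,numpy as np
f=np.load("pics/w13.npz")["frame"]
cv2.imwrite("pics/w13c.png",cv2.resize(f[220:350,200:370],None,fx=4.6,fy=4.6,interpolation=cv2.INTER_CUBIC)[:,:,::-1])
E
```

```text
-21 11 [(0, [243.0, 226.0]), (-4, [242.0, 229.0]), (-10, [241.0, 233.0]), (-19, [239.0, 240.0]), (-30, [236.0, 249.0]), (-40, [233.0, 259.0])]
-21 -11 [(0, [245.0, 263.0]), (-4, [244.0, 266.0]), (-10, [243.0, 271.0]), (-19, [241.0, 280.0]), (-30, [238.0, 291.0]), (-40, [235.0, 304.0])]
-16 11 [(0, [252.0, 226.0]), (-4, [252.0, 229.0]), (-10, [251.0, 233.0]), (-19, [249.0, 240.0]), (-30, [247.0, 249.0]), (-40, [244.0, 259.0])]
-16 -11 [(0, [254.0, 263.0]), (-4, [253.0, 266.0]), (-10, [252.0, 271.0]), (-19, [250.0, 280.0]), (-30, [248.0, 291.0]), (-40, [246.0, 304.0])]
-12.5 11 [(0, [259.0, 226.0]), (-4, [258.0, 229.0]), (-10, [258.0, 233.0]), (-19, [256.0, 240.0]), (-30, [254.0, 249.0]), (-40, [252.0, 259.0])]
-12.5 -11 [(0, [260.0, 263.0]), (-4, [259.0, 266.0]), (-10, [258.0, 271.0]), (-19, [257.0, 280.0]), (-30, [256.0, 291.0]), (-40, [254.0, 304.0])]
rim [[325.0, 260.0], [308.0, 233.0], [275.0, 225.0], [246.0, 242.0], [239.0, 272.0], [257.0, 296.0], [288.0, 303.0], [316.0, 289.0], [325.0, 260.0]]
```

View pics/w13c.png

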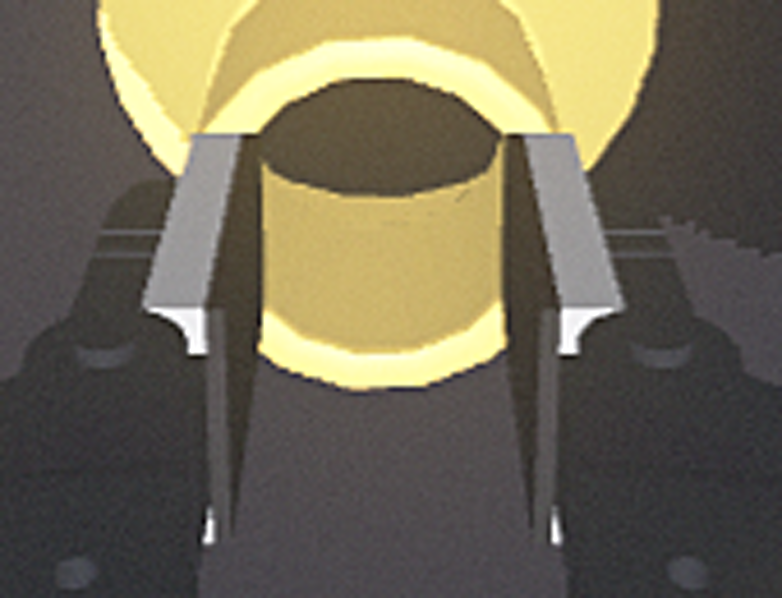

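The picture and the forces disagree with a grip. The pads project about 26–30 mm behind the reported TCP, so they were riding on the rim (Fz up as they closed) rather than holding the neck. I'll open, check the skirt and go deeper.

```bash
python3 -m creep '{"translation":[[0,0,-3],[0,0,-3],[0,0,0],[0,0,0],[0,0,0],[0,0,0],[0,0,0]],"rotation":[[0,0,0],[0,0,0],[0,0,0],[0,0,0],[0,0,0],[0,0,0],[0,0,0]],"claw":[45,65,85,85,85,85,85]}' 30
python3 - <<'E'
from h import *
d=snap("wrist","w14")
E
```

```text
time: 21.15
tool_pos: [562.9, -285.6, 58.8]
tcp_rot: [-180.0, -0.0, 81.8]
ft_force: [-0.4, -0.1, 0.3]
finger_gap: 85.0
```

View pics/w14.png

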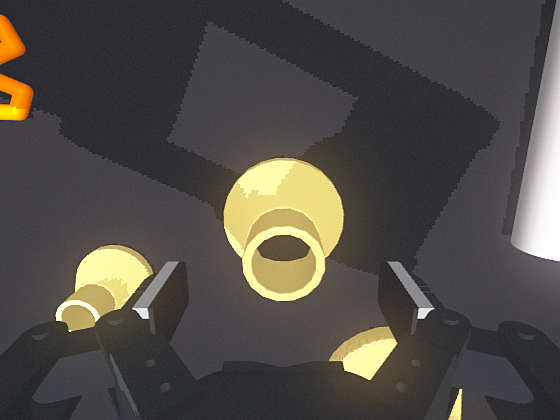

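```bash
python3 - <<'E'
from h import *
from bench import sense
from scipy.spatial.transform import Rotation as R
d=load("w14");s=sense();r=R.from_euler('xyz',s["tcp_rot"],degrees=True)
P=cast(d,(283.7,261.5),80);print(P,r.inv().apply(P-s["tool_pos"]))
E
python3 -m creep '{"translation":[[0,0,5],[0,0,8],[0,0,8],[0,0,5],[0,0,2],[0,0,0],[0,0,0]],"rotation":[[0,0,0],[0,0,0],[0,0,0],[0,0,0],[0,0,0],[0,0,0],[0,0,0]],"claw":[85,85,85,85,85,85,85]}'
python3 - <<'E'
from h import *
d=snap("wrist","w15")
E
```

```text
[[ 563.91506536 -285.40412283   80.        ]] [[  0.38615392   0.99255358 -21.19259894]]
time: 21.9
tool_pos: [563.1, -285.8, 31.2]
tcp_rot: [180.0, 0.0, 81.7]
ft_force: [0.7, -0.0, -0.5]
finger_gap: 84.9
```

View pics/w15.png

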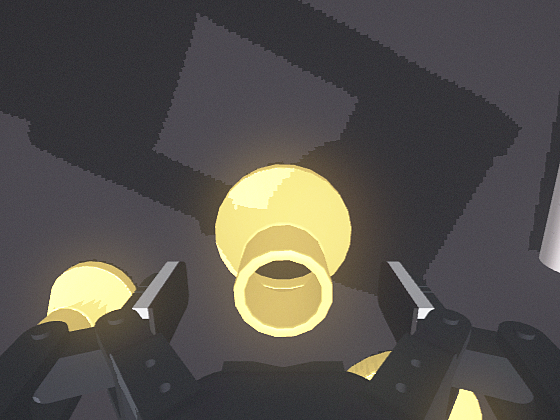

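```bash
python3 -m creep '{"translation":[[0,0,0],[0,0,0],[0,0,0],[0,0,0],[0,0,0],[0,0,0],[0,0,0],[0,0,0],[0,0,0],[0,0,0]],"rotation":[[0,0,0],[0,0,0],[0,0,0],[0,0,0],[0,0,0],[0,0,0],[0,0,0],[0,0,0],[0,0,0],[0,0,0]],"claw":[65,55,50,45,40,36,32,32,32,32]}' 30
python3 - <<'E'
from h import *
d=snap("wrist","w16")
E
```

```text
time: 22.95
tool_pos: [563.3, -285.9, 31.3]
tcp_rot: [180.0, 0.0, 81.7]
ft_force: [1.7, -0.0, 3.5]
finger_gap: 41.5
```

View pics/w16.png

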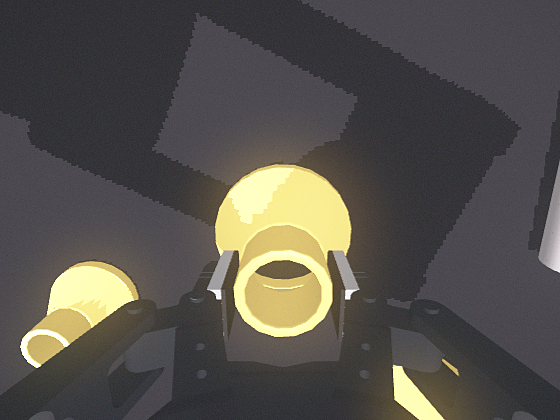

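The jaws now stop at 41.5 on the neck (42 mm) against a command of 32, so it is a real grip. Lifting.

```bash
python3 -m creep '{"translation":[[0,0,0],[0,0,-4],[0,0,-10],[0,0,-20],[0,0,-35],[0,0,-40],[0,0,-35],[0,0,-20],[0,0,0],[0,0,0]],"rotation":[[0,0,0],[0,0,0],[0,0,0],[0,0,0],[0,0,0],[0,0,0],[0,0,0],[0,0,0],[0,0,0],[0,0,0]],"claw":[32,32,32,32,32,32,32,32,32,32]}' 45
python3 - <<'E'
from h import *
from bench import sense
d=snap("wrist","w17");s=sense();print(s["tool_pos"],s["ft_force"],s["finger_gap"])
E
```

```text
time: 24.0
tool_pos: [562.7, -285.6, 194.5]
tcp_rot: [-180.0, -0.0, 81.7]
ft_force: [-0.6, 0.5, -0.9]
finger_gap: 40.9
[ 562.05447841 -285.22239723  193.11525128] [ 0.1191961  -1.33104054 -1.62869263] 41.07126253636218
```

View pics/w17.png

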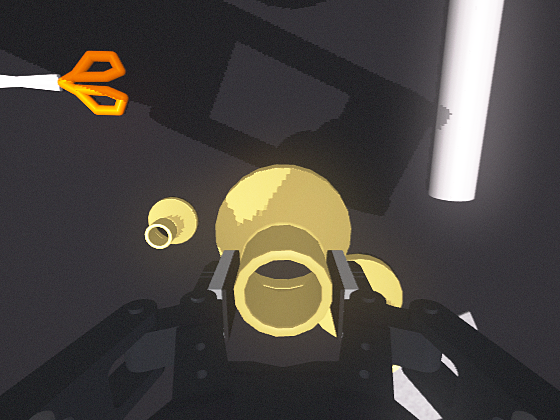

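```bash
python3 - <<'E'
from h import *
from scipy.spatial.transform import Rotation as R
r=R.from_euler('xyz',[180,0,81.75],degrees=True)
d=load("w16");print(r.inv().apply(cast(d,(283,292),80)-[563.2,-285.85,31.2]))
E
python3 -m creep '{"translation":[[15,0.2,-10],[30,0.3,0],[40,0.4,0],[40,0.4,0],[40,0.4,0],[40,0.4,0],[30,0.3,0],[15,0.1,0],[5,0,0],[0,0,0]],"rotation":[[0,0,0],[0,0,0],[0,0,0],[0,0,0],[0,0,0],[0,0,0],[0,0,0],[0,0,0],[0,0,0],[0,0,0]],"claw":[32,32,32,32,32,32,32,32,32,32]}'
python3 -m creep '{"translation":[[4.6,0,0],[0,0,0],[0,0,0],[0,0,0]],"rotation":[[0,0,0],[0,0,0],[0,0,0],[0,0,0]],"claw":[32,32,32,32]}'
python3 - <<'E'
from h import *
d=snap("wrist","w18");e=snap("scene","s18")
cv2.imwrite("pics/c18.png",cv2.resize(e["frame"][130:270,200:350],None,fx=4,fy=4,interpolation=cv2.INTER_CUBIC)[:,:,::-1])
E
```

```text
[[  0.16741766   0.69036164 -48.8       ]]
time: 25.05
tool_pos: [601.7, -33.5, 204.5]
tcp_rot: [-179.9, 0.0, 81.8]
ft_force: [-0.9, -0.6, -1.5]
finger_gap: 41.0
time: 25.45
tool_pos: [602.7, -29.9, 205.0]
tcp_rot: [180.0, 0.0, 81.7]
ft_force: [0.2, 0.6, -1.3]
finger_gap: 41.2
```

View pics/w18.png

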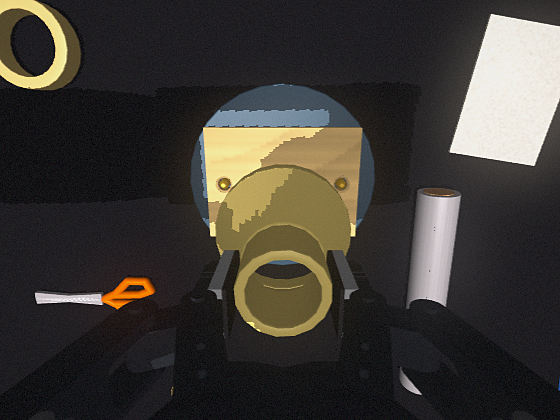

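View pics/c18.png

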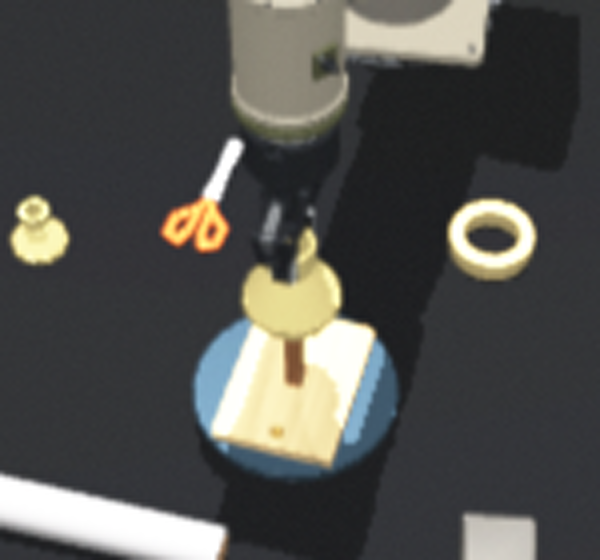

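```bash
python3 -m creep '{"translation":[[0.5,0,8],[0,0,15],[0,0,15],[0,0,14],[0,0,8],[0,0,4],[0,0,0],[0,0,0],[0,0,0]],"rotation":[[0,0,0],[0,0,0],[0,0,0],[0,0,0],[0,0,0],[0,0,0],[0,0,0],[0,0,0],[0,0,0]],"claw":[32,32,32,32,32,32,32,32,32]}'
python3 - <<'E'
from h import *
d=snap("wrist","w19")
E
```

```text
time: 26.45
tool_pos: [603.4, -28.7, 141.9]
tcp_rot: [179.9, -0.0, 81.7]
ft_force: [0.3, 0.1, -0.9]
finger_gap: 41.1
```

View pics/w19.png

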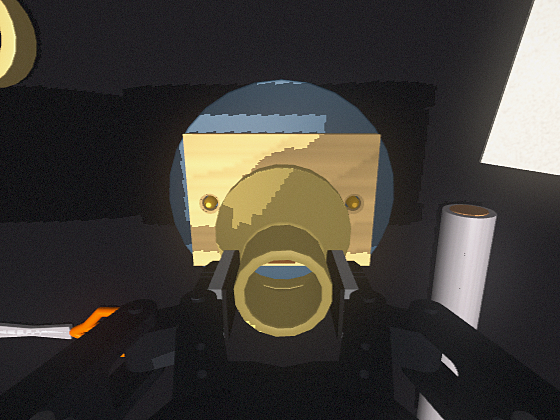

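```bash
python3 -m creep '{"translation":[[0,0,4],[0,0,5],[0,0,3],[0,0,0],[0,0,0],[0,0,0]],"rotation":[[0,0,0],[0,0,0],[0,0,0],[0,0,0],[0,0,0],[0,0,0]],"claw":[32,32,32,32,32,32]}'
python3 - <<'E'
from h import *
d=snap("wrist","w20")
cv2.imwrite("pics/w20c.png",cv2.resize(d["frame"][210:350,210:360],None,fx=4,fy=4,interpolation=cv2.INTER_CUBIC)[:,:,::-1])
E
```

```text
time: 27.1
tool_pos: [602.9, -28.7, 129.1]
tcp_rot: [180.0, -0.0, 81.7]
ft_force: [0.4, -1.0, -0.5]
finger_gap: 40.8
```

View pics/w20c.png

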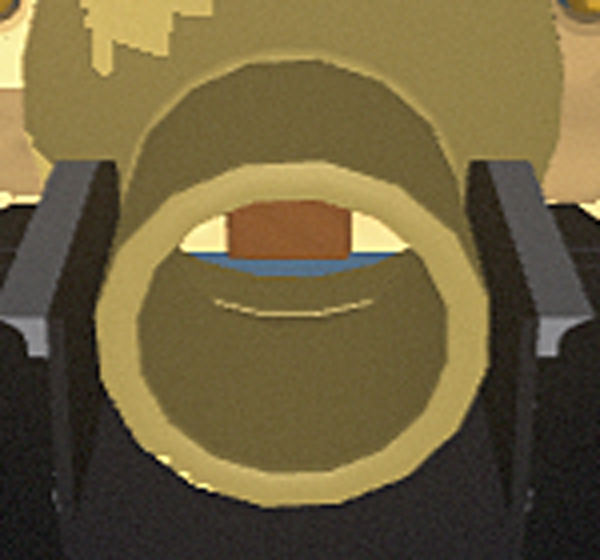

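Run:
```python
from h import *
from scipy.spatial.transform import Rotation as R
from bench import sense
s=sense();r=R.from_euler('xyz',[180,0,81.75],degrees=True);d=load("w20")
print(s["tool_pos"],r.inv().apply(cast(d,(210+289/4-.4,210+260/4-.4),147)-s["tool_pos"]), "rim",r.inv().apply(cast(d,(210+292/4-.4,210+333/4-.4),s["tool_pos"][2]+48.8)-s["tool_pos"]))
```

```text
[602.91961176 -28.68753243 129.19816064] [[ -8.66473523   0.01879622 -17.80183936]] rim [[ -0.10555816   0.3915003  -48.8       ]]
```

Post is centred in the bore to within 1 mm. I'll lower.

```bash
python3 -m creep '{"translation":[[-0.5,-0.3,3],[0,0,6],[0,0,7],[0,0,7],[0,0,6],[0,0,4],[0,0,2],[0,0,0],[0,0,0]],"rotation":[[0,0,0],[0,0,0],[0,0,0],[0,0,0],[0,0,0],[0,0,0],[0,0,0],[0,0,0],[0,0,0]],"claw":[32,32,32,32,32,32,32,32,32]}'
python3 -m creep '{"translation":[[0,0,1.5],[0,0,1],[0,0,0],[0,0,0]],"rotation":[[0,0,0],[0,0,0],[0,0,0],[0,0,0]],"claw":[32,32,32,32]}'
python3 -m creep '{"translation":[[0,0,0.8],[0,0,0],[0,0,0]],"rotation":[[0,0,0],[0,0,0],[0,0,0]],"claw":[32,32,32]}'
python3 -m creep '{"translation":[[0,0,0.6],[0,0,0],[0,0,0]],"rotation":[[0,0,0],[0,0,0],[0,0,0]],"claw":[32,32,32]}'
```

```text
time: 28.05
tool_pos: [602.6, -29.2, 94.2]
tcp_rot: [180.0, 0.0, 81.7]
ft_force: [1.3, -0.1, -0.5]
finger_gap: 41.2
time: 28.45
tool_pos: [602.4, -29.1, 91.5]
tcp_rot: [180.0, -0.0, 81.7]
ft_force: [-0.2, -0.4, -1.9]
finger_gap: 41.3
time: 28.75
tool_pos: [602.4, -29.1, 90.6]
tcp_rot: [-180.0, 0.0, 81.7]
ft_force: [-0.5, -0.5, -1.7]
finger_gap: 41.2
time: 29.05
tool_pos: [602.3, -29.1, 90.1]
tcp_rot: [-180.0, -0.0, 81.7]
ft_force: [-0.0, -0.1, -0.8]
finger_gap: 41.0
```

```bash
python3 -m creep '{"translation":[[0,0,0.8],[0,0,0],[0,0,0]],"rotation":[[0,0,0],[0,0,0],[0,0,0]],"claw":[32,32,32]}'
python3 -m creep '{"translation":[[0,0,0.5],[0,0,0],[0,0,0]],"rotation":[[0,0,0],[0,0,0],[0,0,0]],"claw":[32,32,32]}'
```

```text
time: 29.35
tool_pos: [602.3, -29.1, 89.2]
tcp_rot: [-180.0, 0.0, 81.8]
ft_force: [0.4, -0.4, -0.4]
finger_gap: 41.3
time: 29.65
tool_pos: [602.4, -29.1, 88.8]
tcp_rot: [-180.0, 0.0, 81.8]
ft_force: [0.2, 0.2, -0.9]
finger_gap: 41.0
```

```bash
python3 -m creep '{"translation":[[0,0,0.5],[0,0,0],[0,0,0]],"rotation":[[0,0,0],[0,0,0],[0,0,0]],"claw":[32,32,32]}'
python3 -m creep '{"translation":[[0,0,0.4],[0,0,0],[0,0,0]],"rotation":[[0,0,0],[0,0,0],[0,0,0]],"claw":[32,32,32]}'
```

```text
time: 29.95
tool_pos: [602.5, -29.1, 88.4]
tcp_rot: [180.0, 0.0, 81.7]
ft_force: [-0.4, -0.7, -0.3]
finger_gap: 41.1
time: 30.25
tool_pos: [602.5, -29.1, 88.4]
tcp_rot: [180.0, 0.0, 81.8]
ft_force: [-2.9, 0.5, 5.8]
finger_gap: 40.7
```

Contact at 88.4, where 88.3 was expected. Releasing.

```bash
python3 -m creep '{"translation":[[0,0,0],[0,0,0],[0,0,0],[0,0,0],[0,0,0],[0,0,0],[0,0,0],[0,0,0]],"rotation":[[0,0,0],[0,0,0],[0,0,0],[0,0,0],[0,0,0],[0,0,0],[0,0,0],[0,0,0]],"claw":[44,48,55,65,75,85,85,85]}'
python3 -m creep '{"translation":[[0,0,-8],[0,0,-20],[0,0,-35],[0,0,-40],[0,0,-25],[0,0,-10],[0,0,0],[0,0,0],[0,0,0]],"rotation":[[0,0,0],[0,0,0],[0,0,0],[0,0,0],[0,0,0],[0,0,0],[0,0,0],[0,0,0],[0,0,0]],"claw":[85,85,85,85,85,85,85,85,85]}'
python3 - <<'E'
from h import *
d=snap("wrist","w21");e=snap("scene","s21");
cv2.imwrite("pics/c21.png",cv2.resize(e["frame"][170:270,210:340],None,fx=5,fy=5,interpolation=cv2.INTER_CUBIC)[:,:,::-1])
E
```

```text
time: 31.05
tool_pos: [602.4, -29.1, 87.9]
tcp_rot: [180.0, 0.0, 81.8]
ft_force: [-0.3, 0.3, 0.4]
finger_gap: 85.1
time: 31.95
tool_pos: [601.2, -29.0, 223.4]
tcp_rot: [-179.8, 0.0, 81.7]
ft_force: [-0.8, -0.3, 0.5]
finger_gap: 85.2
```

View pics/w21.png

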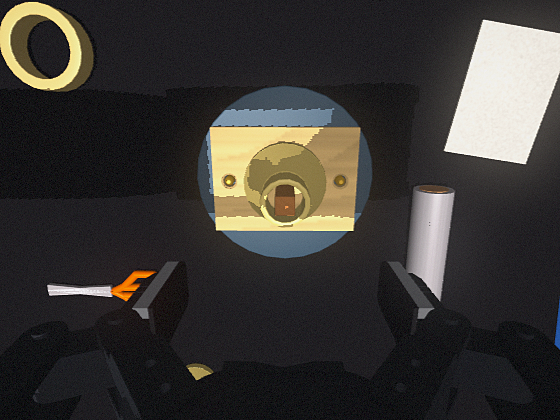

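View pics/c21.png

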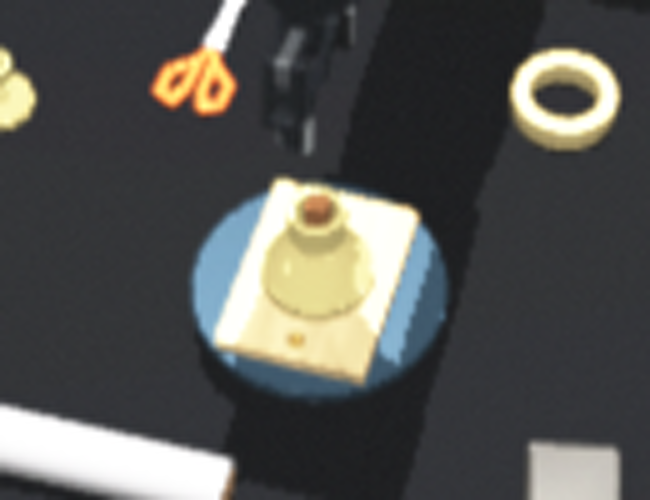

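Wrist view: skirt upright around the post (rim at (285,202)), both pins still in the holes (229,181) and (340,181). Scene view: the hem sits on the board and the post is inside the neck. One numeric check, then hand in.

```bash
python3 -m creep '{"translation":[[0,0,0],[0,0,0],[0,0,0]],"rotation":[[0,0,0],[0,0,0],[0,0,0]],"claw":[85,85,85]}'
python3 - <<'E'
from h import *
d=snap("wrist","w22");f=d["frame"]
cv2.imwrite("pics/w22c.png",cv2.resize(f[120:240,200:370],None,fx=4.6,fy=4.6,interpolation=cv2.INTER_CUBIC)[:,:,::-1])
E
```

```text
time: 32.35
tool_pos: [602.3, -29.1, 225.7]
tcp_rot: [-180.0, 0.0, 81.7]
ft_force: [0.0, -0.0, -0.7]
finger_gap: 84.7
```

View pics/w22c.png

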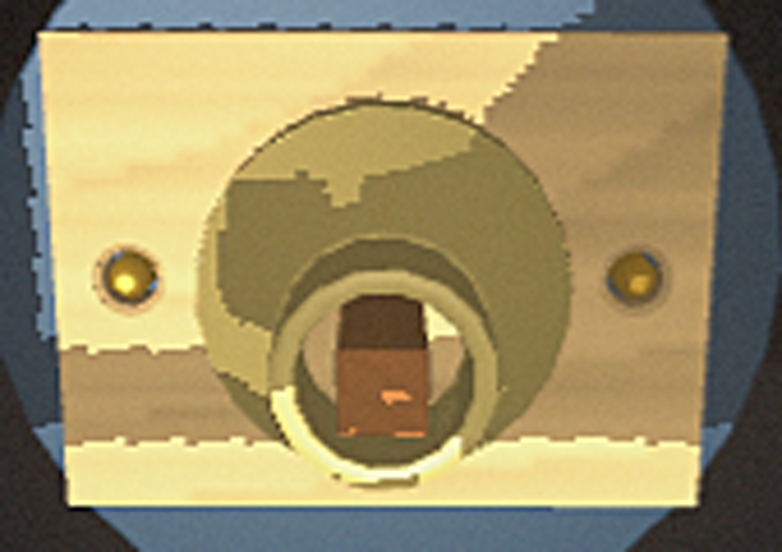

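Run:
```python
from h import *
d=load("w22");p=lambda x,y:(200+x/4.6-.4,120+y/4.6-.4)
H=cast(d,np.array([p(128,278),p(636,277)]),57);print("holes",H.round(1).tolist(),np.linalg.norm(H[0]-H[1]),H.mean(0))
print("rim",cast(d,p(383,377),137),"post",cast(d,p(382,392),147), "rim dia",np.linalg.norm(np.diff(cast(d,np.array([p(268,377),p(498,377)]),137),axis=0)))
from bench import hand_in
hand_in()
```

```text
holes [[545.5, -20.8, 57.0], [660.3, -37.3, 57.0]] 116.01711472143458 [602.89049182 -29.04582998  57.        ]
rim [[602.95682204 -29.66630244 137.        ]] post [[602.80868122 -29.43307602 147.        ]] rim dia 40.83071487499698
the job is handed in; nothing more can be done
```

The board is seated on the turntable with both pins through its holes, and the medium skirt form is standing upright around its post. I handed the job in at about 32 s of the 72 s allowed. The hand-in reports no verdict.

**Last checks:**
- **Board position:** the hole spacing measured 116.0 mm at the expected height. The board centre, about (602.9, −29.0), was within about 0.3 mm of the pin midpoint I had measured.
- **Skirt position:** the neck centre was within about 0.3 mm of the post.
- **Set down gently:** both were lowered until the wrist force showed contact. The board came down at 45.1 mm and the skirt at 88.4 mm tool height, against 45 and 88.3 mm expected.
- **Release:** the gripper was open, about 135 mm above where it let go of the skirt, and the wrist force was near zero.
- **Bystanders:** I never drove the arm into any of them, but I did not measure their positions at the end.

**What disagreed:**
- **First skirt grasp failed:** the finger pads sit about 26–30 mm behind the reported tool tip. They closed on the neck's rim with about 11 N upward instead of on the neck. I opened, saw the skirt undisturbed, went deeper, and the jaws then stopped at 41.5 mm on the 42 mm neck.
- **Camera offsets:** the scene and top cameras differed by about 2–3 mm, so I used the wrist camera for the final positions.

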